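Make up a parcel kit and a breakfast kit

ROBOT

A 6-joint arm with a two-finger parallel gripper is mounted at the origin on the work surface; the furniture and walls round the work are solid. World frame = base frame: x ahead of the robot, y to its left, z up, the work surface at z = 0. Lengths are in m, angles in degrees, forces in N, time in s.
With the tool pointing down it reaches from about 0.35 to 0.875 m from the base axis. Payload 4.2 kg.
Tool frame: the origin (TCP) lies midway between the tips of the shut fingers; the grasp point (between the pads) lies 19 mm behind it (hold_point_z is the z of the grasp point in the tool frame, in m); z points along the fingers, y is the direction in which the jaws open and shut (so a half turn about z gives the same grasp; the last joint's range is limited). The gripper opens to 87 mm and grips with 3 to 60 N. Pads are 19 mm wide; open, the fingers measure 117 mm over their backs; the gripper's body (75 mm by 190 mm) begins 51 mm behind the grasp point.
Start: joints at [82.827, 22.042, 0.453, 0, -68.411, -14.817], TCP at [0.234, 0.58, 0.194] pointing down, gripper open.
Joint ranges: [-179.83, 179.83], [-69.29, 118.12], [-61.27, 80.66], [-181.25, 117.63], [-171.15, -9.14], [-177.46, 177.46]. Speed limits (degrees/s): [159.86, 159.86, 180, 180, 180, 180].

INTERFACE

Orientations are given as a 3x3 rotation matrix whose columns are the frame's x, y, z axes.
In Python, from station import * gives the robot as it stands. The module is installed in compiled form; this text tells all that it offers.
- The arm moves only by the tool jog_arm, never from a script. Its argument "moves" is a list of rows, each a list of 7 numbers: the closure, from -1 (fully open) to 1 (shut), then the shift along the tool's x, y, z in m, then the turn, a rotation vector about the tool's x, y, z in rad. In form: [[gripper, x, y, z, wx, wy, wz], ...]. A call has exactly 10 rows; each row is the pose to reach, as a shift and turn from the pose commanded when the call began, along the tool's axes at that moment; what a row does not reach only later rows make up. A row lasts 1/12 s, in which the tool goes at most 41.7 mm and 7.16 degrees, less where a joint would pass 70% of its speed; a pose out of reach is approached as far as the arm can. A call with a gripper value outside its range is refused whole. The fingers move at their own pace and stop on an object; the grip force is fixed at half the most. Time passes only in rows, so rows that repeat a pose let the fingers close, or fill a call up. It gives the time, the measured TCP pose, the force and the opening at its end, in the units of the state.
- sense(): the state, without advancing time (a new reading comes with each control period).
- capture(name): name is "scene" or "top" or "wrist"; returns a dict with "frame" (384x512x3 uint8, red, green, blue), "fov_y" (degrees; the focal length in pixels is half the picture's height over the tangent of half this angle, whatever the lens; pixels are square), "cx", "cy" (the principal point, pixels), "k1" (the pictures are not rectified: a ray, as slopes to the right and down, at radius r is drawn at 1 + k1 r^2 times it, then the intrinsics apply), "world_from_camera" (4x4, takes a point from camera to world coordinates). Camera axes: x right, y down, z forward; pixel columns grow to the right and rows downward; lengths in m; the calibration is good to about 2 mm. A picture is of the moment at which its call begins. There is no depth.
- finish_job(): hands the job in, once; it reports no verdict.
The state is a dict: "time_s": time; "joints": joint angles; "joint_velocities": joint speeds; "effort": joint torques, N m; "tcp_pos": TCP position; "ee_rot": TCP orientation; "wrist_force": force on the tool from outside, world axes, zero at the start; "moment": the same for the moment, N m; "gripper_width": opening from 0.0 (shut) to 1.0 (fully open).
Only numpy, scipy, OpenCV 4.12 (cv2) and the standard library are available. Lean on these libraries where they do the work, as an engineer would, in place of code of your own. Each camera call takes 0.05 s, during which the arm holds its last target.

TASK

Make up two kits from the stock on the bench: the ball of string and the block of tags go into the green tray (parcel kit), the egg cup and the salt shaker go into the yellow tray (breakfast kit). Put one thing in the middle of each bay, on its felt pad, whichever of the tray's two bays you like: the egg cup and shaker upright, the tags lying flat with their long side along the bay's long side. Leave the blue box and the roll of tape where they are.

Things in the scene. Friction and masses are not known exactly. Their poses are not given: they have to be found in the camera images.
- string_center (a point): tan ball of jute string, about 64 mm across and 60 mm high, 0.08 kg, rigid; this point is its centre, 30 mm over what it stands on. Grasp across the middle.
- tags_center (a point): block of buff luggage tags with a red-brown band, a rigid flat block 95 mm long (its x axis), 48 mm wide (its y axis) and 19 mm high, lying flat, 0.05 kg; this point is its centre, 9 mm over what it lies on. Grasp across the 48 mm width.
- egg_cup_center (a point): cream egg cup with a gilt rim, 49 mm across the bowl, foot 43 mm across, 62 mm high, standing upright, 0.06 kg; this point is on its axis half-way up, 31 mm over what it stands on (the narrow stem; the bowl is 49 mm wide near the rim, 11 to 31 mm above this point: grasp it there). z axis up.
- shaker_center (a point): glass salt shaker with a grey domed cap, 44 mm across and 90 mm high, standing upright, 0.1 kg; this point is on its axis half-way up, 45 mm over what it stands on; the cap above 74 mm is 34 mm across. z axis up.
- green_tray: green tray fixed to the bench, 212 (x) x 138 (y) x 12 mm high; floor 4 mm thick, walls 4 mm thick rising 8 mm over it. A cross wall parts it into two like bays, 100 (x) x 130 (y) mm, each with a flat round grey felt pad, 52 mm across, in its middle. Thumb tabs stick out 14 mm at both ends. Origin: centre of the underside; bay middles at tray x = +52 and -52 mm, y = 0. The parcel kit's tray.
- yellow_tray: yellow tray fixed to the bench, 212 (x) x 138 (y) x 12 mm high; floor 4 mm thick, walls 4 mm thick rising 8 mm over it. A cross wall parts it into two like bays, 100 (x) x 130 (y) mm, each with a flat round grey felt pad, 52 mm across, in its middle. Thumb tabs stick out 14 mm at both ends. Origin: centre of the underside; bay middles at tray x = +52 and -52 mm, y = 0. The breakfast kit's tray.
- blue_box_center (a point): small closed blue card box, 72 x 51 mm (x, y) and 35 mm high; belongs to no kit, stays where it is; this point is its centre.
- tape_center (a point): roll of dark grey tape lying flat, 101 mm across and 48 mm high; belongs to no kit, stays where it is; this point is its centre.
Things that resemble listed ones, but are neither listed nor needed, are in the scene too. Leave any purple or turquoise look-alike of the part that bears egg_cup_center alone.

How it is judged:
By the outcome, as a careful person would: the job done as asked, in the order asked, and still so for the second after the job is handed in, with the robot touching nothing.
It also fails if it takes over 99 s, if anything falls off the work surface, if the arm or the gripper's body presses on something with over 40 N, if the wrist force passes 120 N, or if a joint passes its speed limit or range.

## Working session

There is one attempt and no reset: what is moved stays moved. The work goes in short steps, Python scripts to look and compute and a tool call to move; the robot and the scene stay as the last step left them, time stands still between calls to the robot, and variables do not carry over. Pictures are saved under pics/ and viewed, and the job is handed in when it is done.

Besides the shell and the picture viewer there is one more tool, called after ">>>" in YAML: its name, and indented under it one key for each argument. jog_arm: Moves the arm, as the interface text tells. Its arguments: {"type":"object","properties":{"moves":{"type":"array"}},"required":["moves"]}

```bash
mkdir -p pics; ls
cat > h.py <<'E'
import numpy as np, cv2
from station import *
def snap(cam,fn):
    c=capture(cam); cv2.imwrite('pics/'+fn+'.png',c['frame'][:,:,::-1]); np.save('pics/'+fn+'.npy',c,allow_pickle=True); return c
def load(fn): return np.load('pics/'+fn+'.npy',allow_pickle=True).item()
def f(c): return c['frame'].shape[0]/2/np.tan(np.radians(c['fov_y'])/2)
def ray(c,u,v):
    F=f(c); a=np.array([(u-c['cx'])/F,(v-c['cy'])/F]); s=a.copy()
    for _ in range(30): s=a/(1+c['k1']*(s@s))
    T=np.array(c['world_from_camera']); d=T[:3,:3]@np.array([s[0],s[1],1]); return T[:3,3],d
def onz(c,u,v,z):
    o,d=ray(c,u,v); return o+d*(z-o[2])/d[2]
def proj(c,p):
    T=np.linalg.inv(np.array(c['world_from_camera'])); q=T[:3,:3]@np.array(p)+T[:3,3]; s=q[:2]/q[2]; s=s*(1+c['k1']*(s@s)); return s*f(c)+[c['cx'],c['cy']]
E
python3 - <<'E'
from h import *
for n in ["scene","top","wrist"]:
    c=snap(n,n+'0'); print(n,c['fov_y'],c['cx'],c['cy'],c['k1']); print(np.round(c['world_from_camera'],3))
s=sense(); print(s)
E
```

```text
pics
scene 42.940045859811995 254.5894233338922 194.6147042453539 0.026998454614861223
[[ 0.818 -0.334  0.468 -0.053]
 [-0.575 -0.475  0.666 -0.897]
 [-0.    -0.814 -0.581  0.813]
 [ 0.     0.     0.     1.   ]]
top 53.49577616093889 254.02829088224055 188.06512306278043 -0.043621252775613406
[[-2.800e-02 -9.880e-01  1.540e-01  4.200e-01]
 [-1.000e+00  2.800e-02 -1.000e-03 -3.500e-02]
 [-4.000e-03 -1.540e-01 -9.880e-01  1.078e+00]
 [ 0.000e+00  0.000e+00  0.000e+00  1.000e+00]]
wrist 71.72444799659984 255.51468701557974 189.7877435909202 -0.06149603402757834
[[-0.374 -0.899 -0.228  0.296]
 [-0.927  0.364  0.089  0.555]
 [ 0.003  0.244 -0.97   0.383]
 [ 0.     0.     0.     1.   ]]
{'time_s': 0.15, 'joints': array([ 8.28270824e+01,  2.20809074e+01,  4.01422479e-01, -2.12143469e-02,
       -6.84118030e+01, -1.48167763e+01]), 'joint_velocities': array([ 0.0082502 , -0.15204125,  0.15689359,  0.13051573, -0.05051354,
       -0.031972  ]), 'effort': array([-2.92638979e-04, -3.91052663e+01,  1.87587315e+01,  4.22228560e+00,
        1.23918903e-02, -1.36936451e-04]), 'tcp_pos': array([0.23382322, 0.57909854, 0.19293143]), 'ee_rot': array([[ 9.27200120e-01, -3.74565941e-01, -5.40533018e-04],
       [-3.74566324e-01, -9.27198848e-01, -1.53779318e-03],
       [ 7.48233585e-05,  1.62830749e-03, -9.99998672e-01]]), 'wrist_force': array([ 0.21226369, -0.10248192, -0.43954887]), 'moment': array([0.00227398, 0.02632929, 0.00026879]), 'gripper_width': 0.9976037598495504}
```

View pics/top0.png

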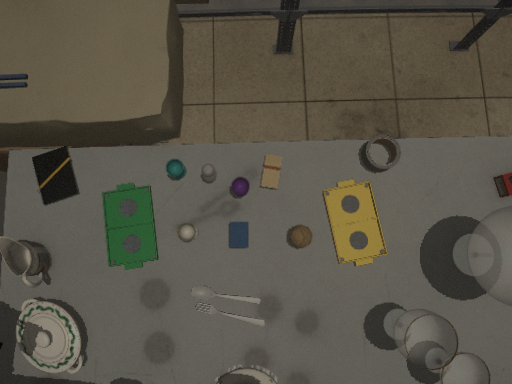

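View pics/scene0.png

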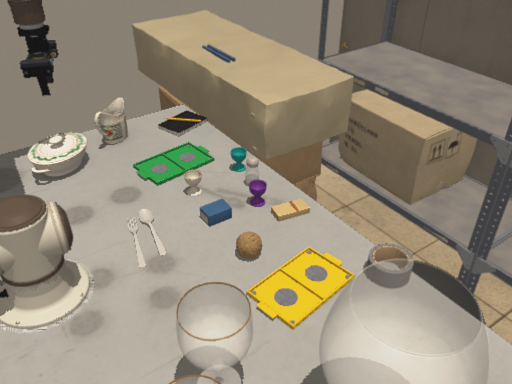

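View pics/wrist0.png

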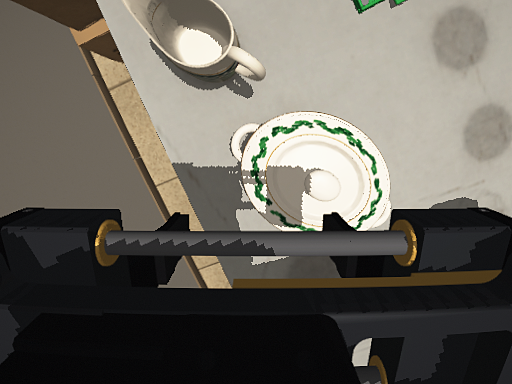

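Run:
```python
from h import *
c=load('top0'); im=c['frame'][:,:,::-1]
cr=cv2.resize(im[130:290,95:295],None,fx=4,fy=3.75*4/3.75,interpolation=cv2.INTER_CUBIC)[:600]; cv2.imwrite('pics/topA.png',cr)
c=load('scene0'); im=c['frame'][:,:,::-1]
cr=cv2.resize(im[130:330,120:370],None,fx=3,fy=3,interpolation=cv2.INTER_CUBIC); cv2.imwrite('pics/sceneA.png',cr)
c=load('top0');im=c['frame'];hsv=cv2.cvtColor(im,cv2.COLOR_RGB2HSV)
def show(name,m,z,n=3,amin=25):
    k,l,st,ce=cv2.connectedComponentsWithStats(m.astype(np.uint8))
    for i in np.argsort(-st[1:,4])[:n]+1:
        if st[i,4]<amin: continue
        cn,_=cv2.findContours((l==i).astype(np.uint8),0,1); r=cv2.minAreaRect(cn[0])
        print(name,st[i],np.round(ce[i],1),'onz',np.round(onz(c,*ce[i],z),4),'rect',np.round(r[0],1),np.round(r[1],1),round(r[2],1))
H,S,V=[hsv[...,i].astype(int) for i in range(3)]
show('green',(H>50)&(H<75)&(S>150)&(V>60),0.012)
show('yellow',(H>20)&(H<32)&(S>180)&(V>100),0.012)
show('blue',(H>100)&(H<120)&(S>100)&(V>40),0.035)
show('turq',(H>80)&(H<98)&(S>120)&(V>40),0.06)
show('purple',(H>130)&(H<160)&(S>100)&(V>30),0.06)
show('tan',(H>8)&(H<25)&(S>70)&(V>60)&(np.arange(384)[:,None]>145),0.02,6)
for n,u,v in [('cup',187,232),('shk',208,172),('tags',271,171),('tray',119,208)]: print(n,hsv[v-1:v+2,u-1:u+2].reshape(-1,3).tolist())
```

```text
turq [167 162  18  15 152] [175.3 168.7] onz [0.6385 0.1779 0.06  ] rect [175.  168.7] [13.6 14.2] 38.7
purple [233 180  14  15 142] [239.6 186.5] onz [0.5843 0.0031 0.06  ] rect [239.5 187. ] [14. 13.] 90.0
tan [ 323  179   65   87 3488] [354.6 222.2] onz [ 0.4811 -0.3124  0.02  ] rect [354.7 222. ] [86.9 50.4] 77.4
tan [261 154  21  35 561] [271.  171.2] onz [ 0.632  -0.0852  0.02  ] rect [271.  171.1] [17.1 33. ] 9.5
tan [290 225  22  23 387] [300.6 235.9] onz [ 0.4477 -0.1605  0.02  ] rect [300.5 236. ] [22. 21.] 90.0
tan [  0 146  64   6 137] [ 26.1 147.7] onz [0.7231 0.6247 0.02  ] rect [ 31.5 148.4] [ 4.  63.1] 88.7
tan [ 37 157  34  34 126] [ 53.8 172.8] onz [0.6458 0.5374 0.02  ] rect [ 53.  173.5] [ 2.8 46. ] 44.0
cup [[22, 43, 148], [19, 42, 150], [20, 42, 145], [20, 41, 150], [20, 41, 148], [21, 41, 142], [22, 44, 144], [21, 42, 145], [20, 45, 141]]
shk [[20, 35, 108], [21, 38, 108], [18, 34, 112], [19, 33, 109], [18, 35, 109], [18, 36, 105], [18, 35, 95], [21, 38, 95], [23, 33, 93]]
tags [[20, 99, 124], [20, 96, 125], [19, 102, 125], [19, 100, 125], [19, 95, 126], [19, 101, 126], [20, 99, 124], [19, 97, 123], [20, 99, 126]]
tray [[65, 132, 85], [60, 48, 75], [30, 12, 65], [65, 129, 89], [56, 47, 82], [40, 11, 69], [64, 133, 90], [60, 42, 79], [40, 11, 72]]
```

View pics/topA.png

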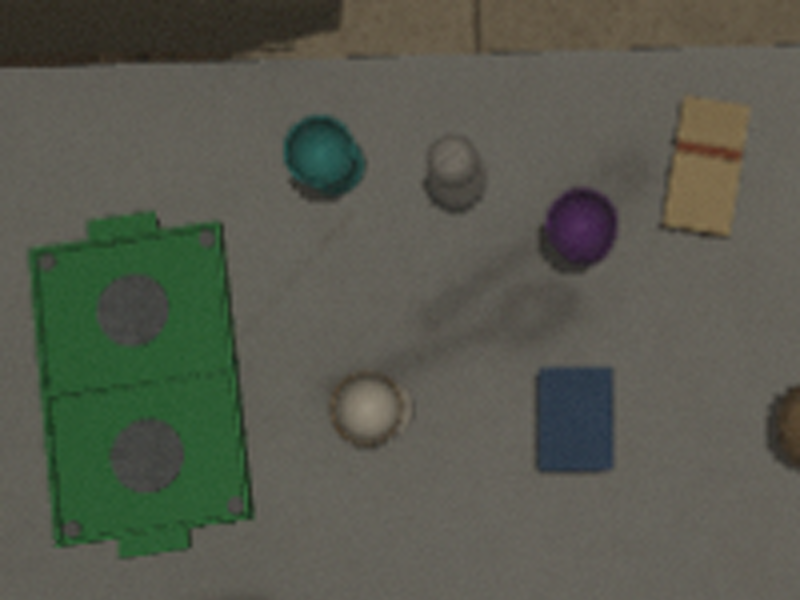

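View pics/sceneA.png

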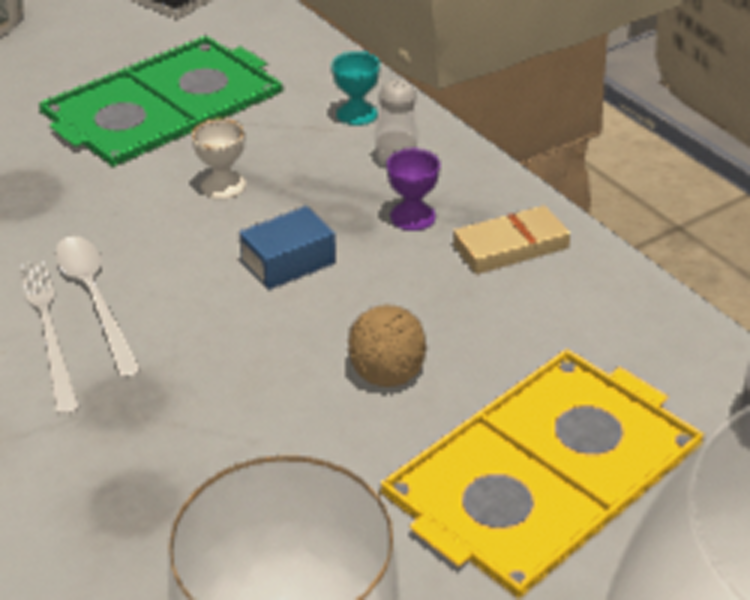

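```bash
cat > m.py <<'E'
from h import *
def comps(c,m,amin=25):
    k,l,st,ce=cv2.connectedComponentsWithStats(m.astype(np.uint8)); out=[]
    for i in range(1,k):
        if st[i,4]>=amin: out.append((ce[i],st[i],(l==i)))
    return out
def hsv(c): 
    h=cv2.cvtColor(cv2.GaussianBlur(c['frame'],(3,3),0),cv2.COLOR_RGB2HSV).astype(int); return h[...,0],h[...,1],h[...,2]
def tri(a,b):
    (o1,d1),(o2,d2)=a,b; d1=d1/np.linalg.norm(d1); d2=d2/np.linalg.norm(d2)
    t=np.linalg.lstsq(np.c_[d1,-d2],o2-o1,rcond=None)[0]; p,q=o1+t[0]*d1,o2+t[1]*d2
    return (p+q)/2,np.linalg.norm(p-q)
E
python3 - <<'E'
from m import *
for cam in ['top0','scene0']:
    c=load(cam);H,S,V=hsv(c)
    for nm,m in [('green',(H>50)&(H<75)&(S>90)&(V>50)),('yellow',(H>20)&(H<32)&(S>170)&(V>60))]:
        for ce,st,l in comps(c,m,1500):
            cn,hi=cv2.findContours(l.astype(np.uint8),cv2.RETR_CCOMP,1)
            print(cam,nm,st)
            pads=[]
            for k,hh in zip(cn,hi[0]):
                if hh[3]>=0 and cv2.contourArea(k)>80:
                    e=cv2.fitEllipse(k); p=onz(c,*e[0],0.0045); pads.append(p); 
                    P=[onz(c,*q[0],0.0045) for q in k]; P=np.array(P)[:,:2].astype(np.float32); cc,r=cv2.minEnclosingCircle(P)
                    print('  pad',np.round(e[0],1),np.round(e[1],1),np.round(p,4),'encl',np.round(cc,4),r)
            if len(pads)==2:
                d=pads[0]-pads[1]; print('  mid',(pads[0]+pads[1])/2,'dist',np.linalg.norm(d),'ang x',np.degrees(np.arctan2(d[1],d[0])))
a={}
for cam in ['top0','scene0']:
    c=load(cam);H,S,V=hsv(c)
    m=(H>8)&(H<25)&(S>70)&(V>40)
    for ce,st,l in comps(c,m,200):
        if st[4]<3000 and ce[1]>145: print(cam,'tan',np.round(ce,1),st, st[0]+st[2]/2-.5,st[1]+st[3]/2-.5)
    m=(H>100)&(H<120)&(S>100)&(V>30)
    for ce,st,l in comps(c,m,200):print(cam,'blue',np.round(ce,1),st)
E
```

```text
top0 green [ 103  184   55   85 3111]
  pad [131.3 243.6] [19.3 20.2] [0.4397 0.3131 0.0045] encl [0.4398 0.3132] 0.029175641015172005
  pad [127.7 207.1] [18.8 20.1] [0.543  0.3253 0.0045] encl [0.5433 0.3255] 0.02928616851568222
  mid [0.49133317 0.31918288 0.0045    ] dist 0.10400930671746493 ang x -173.28451215026678
scene0 green [ 134  143   80   42 1533]
  pad [159.6 168.2] [10.1 18.1] [0.4395 0.3128 0.0045] encl [0.4408 0.313 ] 0.03134708106517792
  pad [187.4 156.5] [ 9.4 17. ] [0.5431 0.3249 0.0045] encl [0.5436 0.3254] 0.03136470168828964
  mid [0.49127623 0.31885543 0.0045    ] dist 0.10429642441194371 ang x -173.32840660662453
scene0 yellow [ 248  248  106   80 3760]
  pad [285.5 296.5] [19.4 25.3] [ 0.4317 -0.3256  0.0045] encl [ 0.4318 -0.3249] 0.029866009950637817
  pad [315.9 272.9] [17.8 24.3] [ 0.5346 -0.3087  0.0045] encl [ 0.5348 -0.3081] 0.030483048409223557
  mid [ 0.48314885 -0.31712642  0.0045    ] dist 0.10429343722904084 ang x -170.65322743359064
top0 tan [271.  171.2] [261 154  21  35 562] 271.0 171.0
top0 tan [300.2 236. ] [290 225  22  23 403] 300.5 236.0
scene0 tan [ 19.3 211.4] [   0  196   45   35 1219] 22.0 213.0
scene0 tan [290.  209.1] [271 199  39  22 551] 290.0 209.5
scene0 tan [248.7 244.9] [236 232  26  27 552] 248.5 245.0
scene0 tan [302.  283.7] [ 242  246  113   84 2342] 298.0 287.5
scene0 tan [388.2 253.5] [373 246  36  16 368] 390.5 253.5
scene0 tan [495.4 304.1] [ 474  273   38   70 1740] 492.5 307.5
scene0 blue [216.8 211.3] [201 200  30  25 443]
```

Run:
```python
from m import *
t=load('top0');s=load('scene0')
p,e=tri(ray(t,300.4,236),ray(s,248.6,245)); print('ball',p,e)
H,S,V=hsv(t)
m=(H>18)&(H<34)&(S>110)&(V>60)
for ce,st,l in comps(t,m,1500):
    cn,hi=cv2.findContours(l.astype(np.uint8),cv2.RETR_CCOMP,1); print(st)
    for k,hh in zip(cn,hi[0]):
        if hh[3]>=0 and cv2.contourArea(k)>80:
            e=cv2.fitEllipse(k); print(e[0],e[1],onz(t,*e[0],.0045))
def crop(c,u0,v0,w,h,f,fn): cv2.imwrite('pics/'+fn,cv2.resize(np.clip(c['frame'][v0:v0+h,u0:u0+w,::-1].astype(int)*1.3,0,255).astype(np.uint8),None,fx=f,fy=f,interpolation=cv2.INTER_NEAREST))
crop(t,165,155,60,95,6,'t1.png'); crop(s,175,145,100,65,8,'s1.png')
# tags
m=(H>8)&(H<28)&(S>60)&(V>40)
for ce,st,l in comps(t,m,200):
    if abs(ce[0]-271)<5 and abs(ce[1]-171)<5:
        cn,_=cv2.findContours(l.astype(np.uint8),0,1); r=cv2.minAreaRect(cn[0]); b=cv2.boxPoints(r)
        for z in (0.019,):
            W=np.array([onz(t,*q,z) for q in b]); print(b.tolist(),'\n',W.round(4),W.mean(0),[np.linalg.norm(W[i]-W[i-1]) for i in range(4)],[np.degrees(np.arctan2(*(W[i]-W[i-1])[[1,0]])) for i in range(4)])
```

```text
ball [ 0.44753876 -0.15921093  0.02682956] 0.0004377821924555279
[ 323  179   64   87 3312]
(358.3335876464844, 239.8311004638672) (18.989940643310547, 19.79108238220215) [ 0.43231905 -0.32373226  0.0045    ]
(349.882080078125, 203.6750030517578) (18.569744110107422, 19.300811767578125) [ 0.53475669 -0.30657224  0.0045    ]
[[259.62158203125, 186.270263671875], [265.162109375, 153.02700805664062], [282.51348876953125, 155.91891479492188], [276.97296142578125, 189.16217041015625]] 
 [[ 0.5898 -0.0517  0.019 ]
 [ 0.6854 -0.0704  0.019 ]
 [ 0.6755 -0.1196  0.019 ]
 [ 0.5802 -0.1002  0.019 ]] [ 0.63274152 -0.08546948  0.019     ] [np.float64(0.04946484886961493), np.float64(0.09744524106787739), np.float64(0.05016392055699494), np.float64(0.09732781269654049)] [np.float64(78.7703931990665), np.float64(-11.08878935746359), np.float64(-101.36463264270631), np.float64(168.49992582585602)]
```

View pics/t1.png

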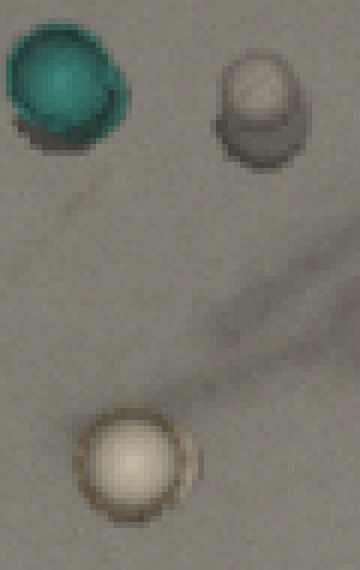

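View pics/s1.png

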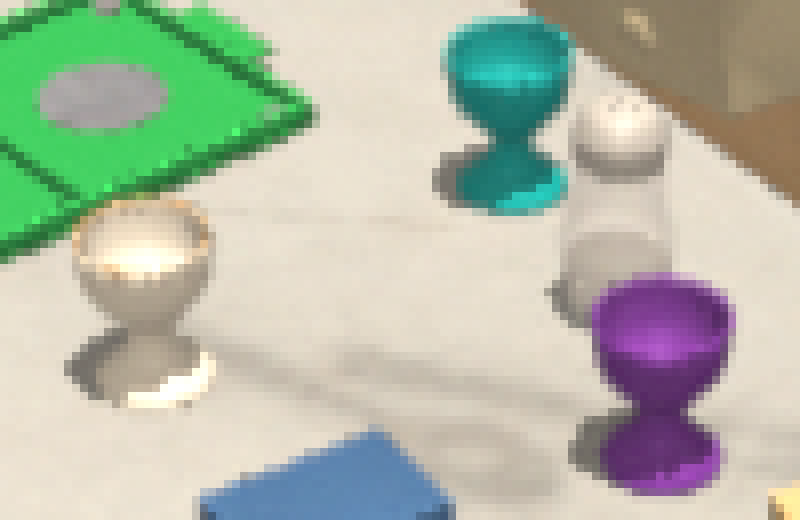

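Run:
```python
from m import *
t=load('top0');s=load('scene0')
print('cup top',onz(t,186.2,231.6,.062),'scene',onz(s,192.3,174.1,.062),tri(ray(t,186.2,231.6),ray(s,192.3,174.1)))
print('shk top cap',onz(t,207.8,169.2,.08),'base',onz(t,208.3,175.2,0))
q=proj(t,[0.6196,.0888,.09]);print(q)
# scene column constraint: u=175+618/8-.5
for z in (0.08,): 
  for v in (145+125/8-.5,145+135/8-.5): print('scene cap',onz(s,175+618/8-.5,v,z))
```

```text
cup top [0.46653952 0.14779819 0.062     ] scene [0.46582529 0.14584299 0.062     ] (array([0.46673533, 0.14799771, 0.06050453]), np.float64(0.00029017564459477555))
shk top cap [0.6302488  0.08643121 0.08      ] base [0.62940277 0.09487386 0.        ]
[206.47583683 172.40461811]
scene cap [0.62877064 0.08722969 0.08      ]
scene cap [0.62487461 0.08162994 0.08      ]
```

Run:
```python
from m import *
t=load('top0');s=load('scene0')
im=t['frame'][190:384,350:512,::-1]; cv2.imwrite('pics/t2.png',cv2.resize(np.clip(im.astype(int)*2,0,255).astype(np.uint8),None,fx=3,fy=3,interpolation=cv2.INTER_CUBIC))
im=t['frame'][230:384,0:300,::-1]; cv2.imwrite('pics/t3.png',cv2.resize(np.clip(im.astype(int)*2,0,255).astype(np.uint8),None,fx=2.6,fy=2.6,interpolation=cv2.INTER_CUBIC))
print(proj(s,[0,0,0]),proj(t,[0,0,0]),proj(t,[.2,0,0]), proj(s,[.2,0,0]))
```

```text
[ 42.54890715 292.30917164] [246.81448329 406.37598891] [244.89965437 329.19283506] [127.40297903 256.75388219]
```

View pics/t2.png

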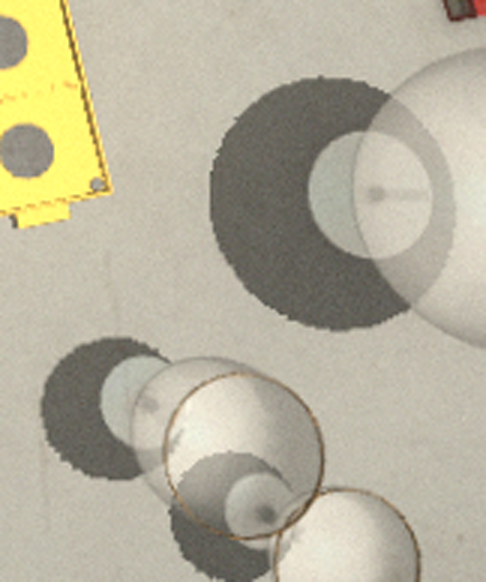

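View pics/t3.png

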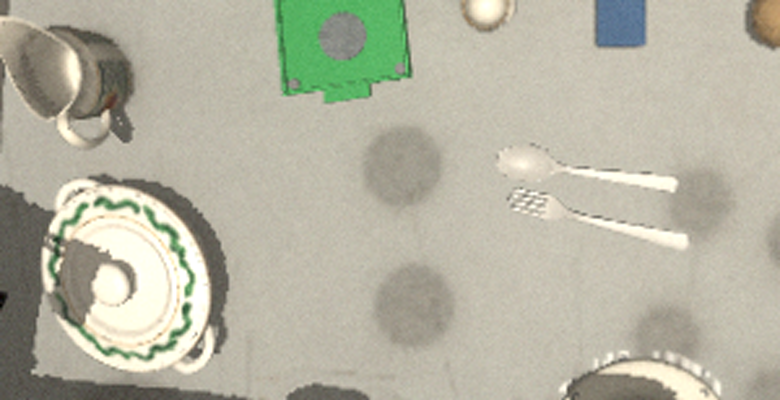

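Run:
```python
from m import *
t=load('top0');s=load('scene0')
print('g1 base',onz(t,400,323,0),'rim',tri(ray(t,431.3,341.7),ray(s,214,300)))
print('g2 base',onz(t,438,358,0)); print('vase base',onz(t,473,255,0)); print('vase opening',[ray(s,390,258)])
for h in (.2,.25,.3,.4): print(h,onz(t,431.3,341.7,h),onz(t,465,378,h))
```

```text
g1 base [ 0.2023051  -0.42535764  0.        ] rim (array([ 0.20472443, -0.41407723,  0.21607326]), np.float64(0.0026983461817904264))
g2 base [ 0.10556007 -0.52340522  0.        ]
vase base [ 0.37893435 -0.64909715  0.        ]
vase opening [(array([-0.05295412, -0.89703516,  0.81269905]), array([ 0.65116462,  0.44540957, -0.68624   ]))]
0.2 [ 0.19949846 -0.42049255  0.2       ] [ 0.11840007 -0.49026512  0.2       ]
0.25 [ 0.21206735 -0.39853204  0.25      ] [ 0.13558764 -0.46433096  0.25      ]
0.3 [ 0.22463624 -0.37657154  0.3       ] [ 0.15277521 -0.4383968   0.3       ]
0.4 [ 0.24977402 -0.33265053  0.4       ] [ 0.18715036 -0.38652847  0.4       ]
```

```bash
cat > g.py <<'E'
import sys
from m import *
from scipy.spatial.transform import Rotation as R
def go(x,y,z,yaw):
    s=sense(); E=s['ee_rot'];p=s['tcp_pos']; a=np.radians(yaw)
    Y=np.array([np.cos(a),np.sin(a),0]);Z=np.array([0,0,-1.]);X=np.cross(Y,Z)
    d=E.T@(np.array([x,y,z])-p); w=R.from_matrix(E.T@np.c_[X,Y,Z]).as_rotvec()
    print('t',round(s['time_s'],2),'p',p.round(4),'yaw',round(np.degrees(np.arctan2(E[1,1],E[0,1])),1),'J',s['joints'].round(0),'w',round(s['gripper_width'],3),'F',s['wrist_force'].round(1)); print('shift',d.round(4),'rot',w.round(3),'len',np.linalg.norm(d).round(3))
if __name__=='__main__': go(*map(float,sys.argv[1:5]))
E
python3 g.py 0.4475 -0.1595 0.15 -83.3
```

```text
t 0.15 p [0.2338 0.5791 0.1929] yaw -112.0 J [ 83.  22.   0.  -0. -68. -15.] w 0.998 F [ 0.2 -0.1 -0.4]
shift [0.4748 0.6047 0.044 ] rot [ 0.002  0.    -0.501] len 0.77
```

>>> jog_arm:
  moves:
    - [-1, 0.03, 0.038, 0, 0, 0, -0.1]
    - [-1, 0.055, 0.07, 0, 0, 0, -0.2]
    - [-1, 0.08, 0.102, 0, 0, 0, -0.3]
    - [-1, 0.105, 0.134, 0, 0, 0, -0.4]
    - [-1, 0.13, 0.166, 0, 0, 0, -0.5]
    - [-1, 0.155, 0.198, 0, 0, 0, -0.5]
    - [-1, 0.18, 0.23, 0, 0, 0, -0.5]
    - [-1, 0.205, 0.262, 0, 0, 0, -0.5]
    - [-1, 0.23, 0.294, 0, 0, 0, -0.5]
    - [-1, 0.255, 0.326, 0, 0, 0, -0.5]

```text
time_s: 0.98
tcp_pos: [0.3481, 0.1797, 0.1938]
ee_rot: [[0.993, 0.117, 0.0], [0.117, -0.993, 0.0], [0.0, -0.0, -1.0]]
wrist_force: [-0.0, 1.1, -0.2]
gripper_width: 0.999
```

```bash
python3 g.py 0.4475 -0.1595 0.12 -83.3
```

```text
t 0.98 p [0.3481 0.1797 0.1938] yaw -83.3 J [ 51.  -2. -29.  -0. -62.  45.] w 0.999 F [-0.   1.1 -0.2]
shift [0.059  0.3485 0.0737] rot [-0. -0.  0.] len 0.361
```

>>> jog_arm:
  moves:
    - [-1, 0.007, 0.04, 0.007, 0, 0, 0]
    - [-1, 0.014, 0.08, 0.014, 0, 0, 0]
    - [-1, 0.02, 0.12, 0.022, 0, 0, 0]
    - [-1, 0.027, 0.16, 0.03, 0, 0, 0]
    - [-1, 0.034, 0.2, 0.038, 0, 0, 0]
    - [-1, 0.041, 0.24, 0.047, 0, 0, 0]
    - [-1, 0.048, 0.28, 0.056, 0, 0, 0]
    - [-1, 0.055, 0.32, 0.066, 0, 0, 0]
    - [-1, 0.059, 0.347, 0.074, 0, 0, 0]
    - [-1, 0.059, 0.347, 0.074, 0, 0, 0]

```text
time_s: 1.82
tcp_pos: [0.4469, -0.1598, 0.1176]
ee_rot: [[0.994, 0.11, -0.004], [0.11, -0.994, -0.0], [-0.004, -0.0, -1.0]]
wrist_force: [0.4, 0.3, 0.2]
gripper_width: 0.994
```

```bash
python3 -c "
from m import *
snap('wrist','w1')"; python3 g.py 0.4475 -0.1595 0.011 -83.3
```

```text
t 1.87 p [ 0.4465 -0.1582  0.1182] yaw -83.6 J [  0.  12. -26.  -0. -52.  96.] w 0.997 F [-0.1  0.3  0.6]
shift [0.0012 0.0015 0.1072] rot [-0.     0.003 -0.006] len 0.107
```

View pics/w1.png

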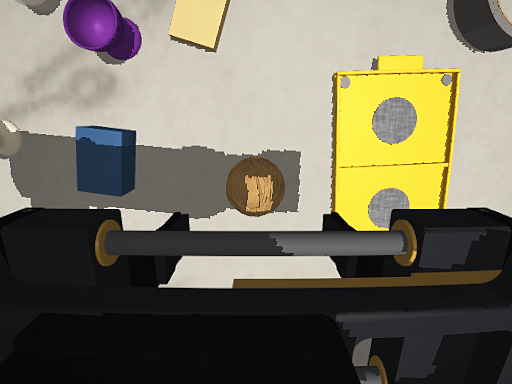

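```bash
python3 -c "
from m import *
c=load('w1'); print(onz(c,256,186.5,.03), np.array(c['world_from_camera'])[:3,3])
for u,v in [(394,121),(389,208)]: print(onz(c,u,v,.0045))"
```

```text
[ 0.44715993 -0.16049211  0.03      ] [ 0.51429259 -0.15224268  0.30768886]
[ 0.53382012 -0.30764652  0.0045    ]
[ 0.43207017 -0.32559497  0.0045    ]
```

>>> jog_arm:
  moves:
    - [-1, 0.001, 0.001, 0.03, 0, 0, 0]
    - [-1, 0.001, 0.001, 0.06, 0, 0, 0]
    - [-1, 0.001, 0.001, 0.08, 0, 0, 0]
    - [-1, 0.001, 0.001, 0.095, 0, 0, 0]
    - [-1, 0.001, 0.001, 0.103, 0, 0, 0]
    - [-1, 0.001, 0.001, 0.107, 0, 0, 0]
    - [1, 0.001, 0.001, 0.107, 0, 0, 0]
    - [1, 0.001, 0.001, 0.107, 0, 0, 0]
    - [1, 0.001, 0.001, 0.107, 0, 0, 0]
    - [1, 0.001, 0.001, 0.107, 0, 0, 0]

```text
time_s: 2.7
tcp_pos: [0.4492, -0.1569, 0.0138]
ee_rot: [[0.993, 0.116, 0.002], [0.116, -0.993, -0.0], [0.002, 0.0, -1.0]]
wrist_force: [0.1, -0.1, 0.0]
gripper_width: 0.786
```

```bash
python3 g.py 0.4396 0.313 0.13 -83.3
```

```text
t 2.7 p [ 0.4492 -0.1569  0.0138] yaw -83.3 J [  0.  21. -33.   0. -36.  96.] w 0.786 F [ 0.1 -0.1  0. ]
shift [ 0.0454 -0.4678 -0.1163] rot [ 0.    -0.002 -0.001] len 0.484
```

>>> jog_arm:
  moves:
    - [1, 0, 0, 0, 0, 0, 0]
    - [1, 0, 0, 0, 0, 0, 0]
    - [1, 0, 0, 0, 0, 0, 0]
    - [1, 0, 0, 0, 0, 0, 0]
    - [1, 0, 0, -0.01, 0, 0, 0]
    - [1, 0, 0, -0.03, 0, 0, 0]
    - [1, 0, 0, -0.055, 0, 0, 0]
    - [1, 0, 0, -0.08, 0, 0, 0]
    - [1, 0, 0, -0.1, 0, 0, 0]
    - [1, 0, 0, -0.11, 0, 0, 0]

```text
time_s: 3.53
tcp_pos: [0.4495, -0.1571, 0.1253]
ee_rot: [[0.993, 0.116, 0.004], [0.116, -0.993, -0.0], [0.004, 0.001, -1.0]]
wrist_force: [1.1, 0.5, -0.9]
gripper_width: 0.615
```

```bash
python3 -c "
from m import *
snap('wrist','w2')"; python3 g.py 0.4396 0.313 0.13 -83.3
```

```text
t 3.58 p [ 0.4502 -0.1572  0.1262] yaw -83.3 J [  0.  11. -26.   0. -53.  96.] w 0.609 F [ 0.1 -0.1  1.4]
shift [ 0.0442 -0.4682 -0.0041] rot [ 0.001 -0.006 -0.   ] len 0.47
```

View pics/w2.png

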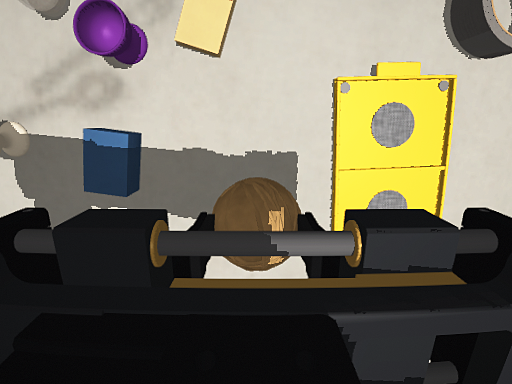

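```bash
python3 -c "
from m import *
c=load('w2'); s=sense(); print(s['gripper_width'], s['wrist_force'])
print(s['tcp_pos'],np.array(c['world_from_camera'])[:3,3])
for z in (.13,.145,.15): print(onz(c,257,224,z), proj(c,s['tcp_pos']+[0,0,.019]))
c=load('w1'); print(f(c))
"
python3 - <<'E'
import sys; sys.path.insert(0,'.')
from m import *
c=snap('scene','s2'); cv2.imwrite('pics/s2c.png',cv2.resize(c['frame'][150:300,150:350,::-1],None,fx=4,fy=4))
E
```

```text
0.6094805735683757 [ 0.13971426 -0.10837096  1.35635477]
[ 0.45024195 -0.15715658  0.12623434] [ 0.5153305  -0.14912145  0.3158991 ]
[ 0.44350742 -0.15899757  0.13      ] [255.64782192 222.6808493 ]
[ 0.44930275 -0.15820068  0.145     ] [255.64782192 222.6808493 ]
[ 0.45123453 -0.15793505  0.15      ] [255.64782192 222.6808493 ]
265.60610222347543
```

```bash
ls pics
```

```text
s1.png
s2.npy
s2.png
s2c.png
scene0.npy
scene0.png
sceneA.png
t1.png
t2.png
t3.png
top0.npy
top0.png
topA.png
w1.npy
w1.png
w2.npy
w2.png
wrist0.npy
wrist0.png
```

View pics/s2c.png

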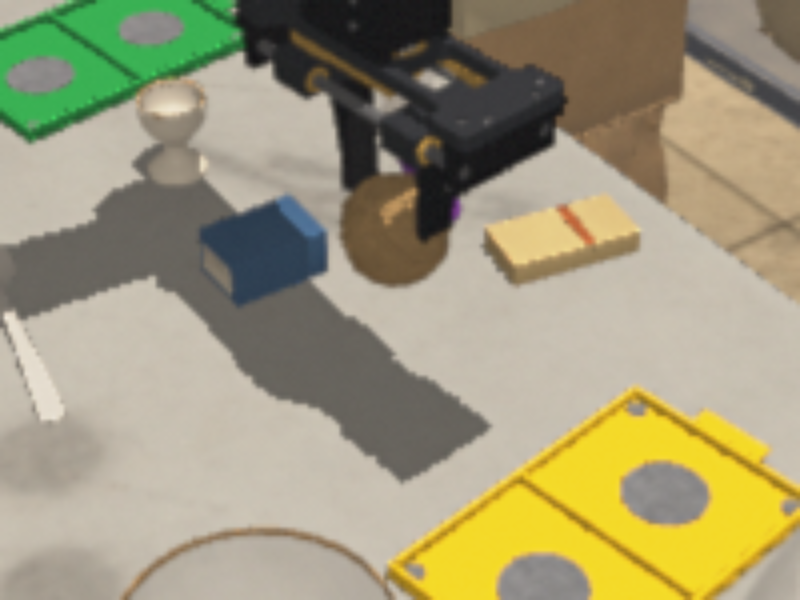

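```bash
python3 -c "
from m import *
c=load('w2'); s=load('s2'); print(tri(ray(c,257,224),ray(s,248.6,207.2)))
q=proj(s,[0.4502,-0.157,0.145]);print(q, proj(s,[.4502,-.157,.126]))
"
```

```text
(array([ 0.4482853 , -0.15884674,  0.14104791]), np.float64(0.0013016281157767048))
[248.54659693 205.0512771 ] [248.60605439 211.64788259]
```

>>> jog_arm:
  moves:
    - [1, 0.002, -0.02, 0, 0, 0, 0]
    - [1, 0.006, -0.06, 0, 0, 0, 0]
    - [1, 0.01, -0.1, 0, 0, 0, 0]
    - [1, 0.014, -0.14, 0, 0, 0, 0]
    - [1, 0.018, -0.18, 0, 0, 0, 0]
    - [1, 0.022, -0.22, 0, 0, 0, 0]
    - [1, 0.026, -0.26, 0, 0, 0, 0]
    - [1, 0.03, -0.3, 0, 0, 0, 0]
    - [1, 0.033, -0.335, 0, 0, 0, 0]
    - [1, 0.036, -0.36, 0, 0, 0, 0]

```text
time_s: 4.47
tcp_pos: [0.4412, 0.2072, 0.1213]
ee_rot: [[0.993, 0.118, -0.002], [0.118, -0.993, -0.001], [-0.002, 0.001, -1.0]]
wrist_force: [0.2, 1.3, -0.5]
gripper_width: 0.609
```

```bash
python3 g.py 0.4413 0.313 0.06 -83.3
```

```text
t 4.47 p [0.4412 0.2072 0.1213] yaw -83.2 J [ 44.  13. -24.  -0. -53.  53.] w 0.609 F [ 0.2  1.3 -0.5]
shift [ 0.0127 -0.1051  0.0612] rot [0.001 0.002 0.001] len 0.122
```

>>> jog_arm:
  moves:
    - [1, 0.003, -0.03, 0.005, 0, 0, 0]
    - [1, 0.006, -0.06, 0.015, 0, 0, 0]
    - [1, 0.01, -0.085, 0.03, 0, 0, 0]
    - [1, 0.012, -0.1, 0.045, 0, 0, 0]
    - [1, 0.012, -0.105, 0.055, 0, 0, 0]
    - [1, 0.012, -0.105, 0.061, 0, 0, 0]
    - [1, 0.012, -0.105, 0.061, 0, 0, 0]
    - [1, 0.012, -0.105, 0.061, 0, 0, 0]
    - [1, 0.012, -0.105, 0.061, 0, 0, 0]
    - [1, 0.012, -0.105, 0.061, 0, 0, 0]

```text
time_s: 5.3
tcp_pos: [0.4426, 0.3101, 0.0627]
ee_rot: [[0.993, 0.115, 0.001], [0.115, -0.993, 0.001], [0.001, -0.001, -1.0]]
wrist_force: [-0.4, -0.6, -0.8]
gripper_width: 0.613
```

```bash
python3 -c "
from m import *
snap('scene','s3');snap('wrist','w3')"; python3 g.py 0.4413 0.313 0.02 -83.3
```

```text
t 5.4 p [0.4425 0.3103 0.0627] yaw -83.4 J [ 52.  22. -22.   0. -47.  44.] w 0.61 F [ 0.  -0.8 -0.2]
shift [-0.0009 -0.0028  0.0427] rot [-0.001 -0.001 -0.002] len 0.043
```

View pics/w3.png

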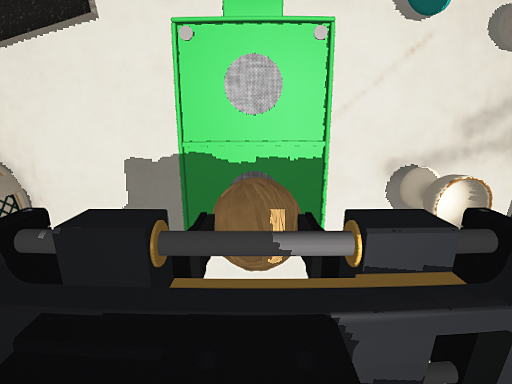

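```bash
python3 -c "
from m import *
c=load('w3'); print(onz(c,253,84,.0045))"
```

```text
[0.54260909 0.3238873  0.0045    ]
```

>>> jog_arm:
  moves:
    - [1, -0.001, -0.003, 0.01, 0, 0, 0]
    - [1, -0.001, -0.003, 0.022, 0, 0, 0]
    - [1, -0.001, -0.003, 0.032, 0, 0, 0]
    - [1, -0.001, -0.003, 0.038, 0, 0, 0]
    - [1, -0.001, -0.003, 0.041, 0, 0, 0]
    - [1, -0.001, -0.003, 0.042, 0, 0, 0]
    - [1, -0.001, -0.003, 0.042, 0, 0, 0]
    - [1, -0.001, -0.003, 0.042, 0, 0, 0]
    - [1, -0.001, -0.003, 0.042, 0, 0, 0]
    - [1, -0.001, -0.003, 0.042, 0, 0, 0]

```text
time_s: 6.23
tcp_pos: [0.441, 0.3136, 0.0202]
ee_rot: [[0.993, 0.116, 0.001], [0.116, -0.993, 0.001], [0.001, -0.001, -1.0]]
wrist_force: [0.4, -0.0, -1.5]
gripper_width: 0.607
```

```bash
python3 g.py 0.4413 0.313 0.02 -83.3
```

```text
t 6.23 p [0.441  0.3136 0.0202] yaw -83.3 J [ 53.  25. -24.   0. -41.  44.] w 0.607 F [ 0.4 -0.  -1.5]
shift [0.0003 0.0007 0.0002] rot [-0.001 -0.001 -0.001] len 0.001
```

>>> jog_arm:
  moves:
    - [1, 0, 0, 0.001, 0, 0, 0]
    - [1, 0, 0, 0.001, 0, 0, 0]
    - [0.3, 0, 0, 0.001, 0, 0, 0]
    - [0, 0, 0, 0.001, 0, 0, 0]
    - [-0.3, 0, 0, 0.001, 0, 0, 0]
    - [-0.6, 0, 0, 0.001, 0, 0, 0]
    - [-0.9, 0, 0, 0.001, 0, 0, 0]
    - [-0.9, 0, 0, 0.001, 0, 0, 0]
    - [-0.9, 0, 0, 0.001, 0, 0, 0]
    - [-0.9, 0, 0, 0.001, 0, 0, 0]

```text
time_s: 7.07
tcp_pos: [0.4408, 0.3134, 0.0188]
ee_rot: [[0.993, 0.116, 0.0], [0.116, -0.993, 0.0], [0.0, -0.0, -1.0]]
wrist_force: [-0.0, 0.6, 0.0]
gripper_width: 0.912
```

>>> jog_arm:
  moves:
    - [-0.9, 0, 0, 0, 0, 0, 0]
    - [-0.9, 0, 0, -0.01, 0, 0, 0]
    - [-0.9, 0, 0, -0.03, 0, 0, 0]
    - [-0.9, 0, 0, -0.06, 0, 0, 0]
    - [-0.9, 0, 0, -0.1, 0, 0, 0]
    - [-0.9, 0, 0, -0.12, 0, 0, 0]
    - [-0.9, 0, 0, -0.13, 0, 0, 0]
    - [-0.9, 0, 0, -0.13, 0, 0, 0]
    - [-0.9, 0, 0, -0.13, 0, 0, 0]
    - [-0.9, 0, 0, -0.13, 0, 0, 0]

```text
time_s: 7.9
tcp_pos: [0.4397, 0.3124, 0.147]
ee_rot: [[0.993, 0.116, -0.003], [0.116, -0.993, -0.002], [-0.003, 0.002, -1.0]]
wrist_force: [1.0, 0.3, -0.1]
gripper_width: 0.95
```

```bash
python3 -c "
from m import *
snap('wrist','w4')"; python3 g.py 0.633 -0.0855 0.12 -101.4
```

```text
t 7.95 p [0.4398 0.3123 0.1468] yaw -83.4 J [ 53.  16. -15.  -0. -59.  44.] w 0.949 F [ 0.1 -0.6  0.3]
shift [0.146  0.4174 0.0274] rot [0.003 0.003 0.315] len 0.443
```

View pics/w4.png

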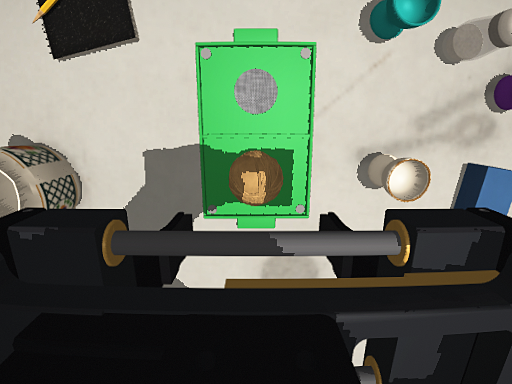

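```bash
python3 -c "
from m import *
c=load('w4'); print(onz(c,256,179.5,.0345)); print(onz(c,256,91,.0045))"
```

```text
[0.44240955 0.31159483 0.0345    ]
[0.54301635 0.32319883 0.0045    ]
```

>>> jog_arm:
  moves:
    - [-0.9, 0.01, 0.03, 0, 0, 0, 0.03]
    - [-0.9, 0.022, 0.065, 0, 0, 0, 0.06]
    - [-0.9, 0.036, 0.104, 0, 0, 0, 0.1]
    - [-0.9, 0.05, 0.143, 0, 0, 0, 0.14]
    - [-0.9, 0.063, 0.181, 0, 0, 0, 0.18]
    - [-0.9, 0.076, 0.219, 0, 0, 0, 0.22]
    - [-0.9, 0.09, 0.257, 0, 0, 0, 0.26]
    - [-0.9, 0.103, 0.295, 0, 0, 0, 0.3]
    - [-0.9, 0.116, 0.333, 0, 0, 0, 0.315]
    - [-0.9, 0.128, 0.368, 0, 0, 0, 0.315]

```text
time_s: 8.78
tcp_pos: [0.6102, -0.0397, 0.1466]
ee_rot: [[0.98, -0.199, -0.004], [-0.199, -0.98, -0.001], [-0.004, 0.001, -1.0]]
wrist_force: [1.0, 0.8, -0.2]
gripper_width: 0.954
```

```bash
python3 g.py 0.633 -0.0855 0.12 -101.4
```

```text
t 8.78 p [ 0.6102 -0.0397  0.1466] yaw -101.5 J [ 11.  23.  -5.  -0. -62.  67.] w 0.954 F [ 1.   0.8 -0.2]
shift [0.0315 0.0403 0.0265] rot [ 0.001  0.004 -0.001] len 0.058
```

>>> jog_arm:
  moves:
    - [-0.9, 0.016, 0.02, 0.01, 0, 0, 0]
    - [-0.9, 0.028, 0.036, 0.02, 0, 0, 0]
    - [-0.9, 0.031, 0.04, 0.026, 0, 0, 0]
    - [-0.9, 0.031, 0.04, 0.026, 0, 0, 0]
    - [-0.9, 0.031, 0.04, 0.026, 0, 0, 0]
    - [-0.9, 0.031, 0.04, 0.026, 0, 0, 0]
    - [-0.9, 0.031, 0.04, 0.026, 0, 0, 0]
    - [-0.9, 0.031, 0.04, 0.026, 0, 0, 0]
    - [-0.9, 0.031, 0.04, 0.026, 0, 0, 0]
    - [-0.9, 0.031, 0.04, 0.026, 0, 0, 0]

```text
time_s: 9.62
tcp_pos: [0.6331, -0.082, 0.1233]
ee_rot: [[0.98, -0.197, 0.001], [-0.197, -0.98, 0.0], [0.001, -0.0, -1.0]]
wrist_force: [0.1, -0.3, 0.5]
gripper_width: 0.951
```

```bash
python3 - <<'E'
from m import *
c=snap('wrist','w5'); H,S,V=hsv(c)
m=(H>12)&(H<28)&(S>45)&(V>120)
m[260:]=0
for ce,st,l in comps(c,m,1000): print(ce,st)
E
python3 g.py 0.633 -0.0855 0.12 -101.4
```

```text
[276.67259113  46.10376039] [   69     0   443   128 36459]
[259.72365512 154.00073692] [ 238  139   45   32 1357]
[450.8301947  189.38940313] [ 382  163  117   49 3133]
[260.01859155 199.05352113] [ 240  177   41   45 1775]
t 9.67 p [ 0.6331 -0.0822  0.1232] yaw -101.4 J [  7.  26.  -3.  -0. -60.  72.] w 0.948 F [-0.1  0.5  0.4]
shift [0.0006 0.0033 0.0032] rot [-0.    -0.001  0.001] len 0.005
```

View pics/w5.png

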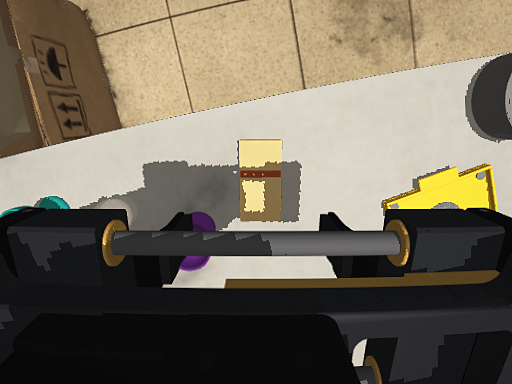

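```bash
python3 - <<'E'
from m import *
c=load('w5')
P=[onz(c,u,v,.019) for u,v in [(238,139.5),(281.5,139.5),(281.5,221),(240,221)]]
P=np.array(P);print(P,P.mean(0)); 
for i in range(4): d=P[i]-P[i-1]; print(np.linalg.norm(d),np.degrees(np.arctan2(d[1],d[0])))
E
python3 g.py 0.633 -0.0855 0.006 -101.4
```

```text
[[ 0.68546394 -0.07302677  0.019     ]
 [ 0.67611991 -0.11973975  0.019     ]
 [ 0.58272406 -0.10329717  0.019     ]
 [ 0.59238128 -0.05525624  0.019     ]] [ 0.6341723  -0.08782998  0.019     ]
0.09476377979156464 -10.80835427515858
0.04763836286428676 -101.31162121008354
0.09483219254106476 170.01524976882584
0.04900197543538766 78.6338447517355
t 9.67 p [ 0.6331 -0.0822  0.1232] yaw -101.4 J [  7.  26.  -3.  -0. -60.  72.] w 0.948 F [-0.1  0.5  0.4]
shift [0.0005 0.0033 0.1172] rot [-0.    -0.001  0.001] len 0.117
```

>>> jog_arm:
  moves:
    - [-0.9, 0.001, 0.004, 0.03, 0, 0, 0]
    - [-0.9, 0.001, 0.004, 0.06, 0, 0, 0]
    - [-0.9, 0.001, 0.004, 0.085, 0, 0, 0]
    - [-0.9, 0.001, 0.004, 0.102, 0, 0, 0]
    - [-0.9, 0.001, 0.004, 0.111, 0, 0, 0]
    - [-0.9, 0.001, 0.004, 0.116, 0, 0, 0]
    - [-0.9, 0.001, 0.004, 0.116, 0, 0, 0]
    - [-0.9, 0.001, 0.004, 0.116, 0, 0, 0]
    - [-0.9, 0.001, 0.004, 0.116, 0, 0, 0]
    - [-0.9, 0.001, 0.004, 0.116, 0, 0, 0]

```text
time_s: 10.5
tcp_pos: [0.6342, -0.0867, 0.0082]
ee_rot: [[0.98, -0.197, 0.003], [-0.197, -0.98, 0.0], [0.003, -0.001, -1.0]]
wrist_force: [0.4, -1.0, 0.7]
gripper_width: 0.951
```

>>> jog_arm:
  moves:
    - [0, 0, 0, 0, 0, 0, 0]
    - [0.5, 0, 0, 0, 0, 0, 0]
    - [1, 0, 0, 0, 0, 0, 0]
    - [1, 0, 0, 0, 0, 0, 0]
    - [1, 0, 0, 0, 0, 0, 0]
    - [1, 0, 0, 0, 0, 0, 0]
    - [1, 0, 0, 0, 0, 0, 0]
    - [1, 0, 0, 0, 0, 0, 0]
    - [1, 0, 0, 0, 0, 0, 0]
    - [1, 0, 0, 0, 0, 0, 0]

```text
time_s: 11.33
tcp_pos: [0.6332, -0.0868, 0.0067]
ee_rot: [[0.98, -0.198, -0.0], [-0.198, -0.98, -0.0], [-0.0, 0.0, -1.0]]
wrist_force: [-0.9, 0.2, 1.0]
gripper_width: 0.276
```

>>> jog_arm:
  moves:
    - [1, 0, 0, 0, 0, 0, 0]
    - [1, 0, 0, 0, 0, 0, 0]
    - [1, 0, 0, -0.005, 0, 0, 0]
    - [1, 0, 0, -0.02, 0, 0, 0]
    - [1, 0, 0, -0.05, 0, 0, 0]
    - [1, 0, 0, -0.08, 0, 0, 0]
    - [1, 0, 0, -0.11, 0, 0, 0]
    - [1, 0, 0, -0.13, 0, 0, 0]
    - [1, 0, 0, -0.14, 0, 0, 0]
    - [1, 0, 0, -0.14, 0, 0, 0]

```text
time_s: 12.17
tcp_pos: [0.6348, -0.0868, 0.15]
ee_rot: [[0.98, -0.197, 0.006], [-0.197, -0.98, 0.0], [0.006, -0.001, -1.0]]
wrist_force: [0.2, 0.3, 0.0]
gripper_width: 0.004
```

```bash
python3 -c "
from m import *
snap('wrist','w6')"; python3 g.py 0.543 0.325 0.14 -173.3
```

```text
t 12.22 p [ 0.6334 -0.0867  0.1475] yaw -101.4 J [  7.  25.  -1.  -0. -63.  72.] w 0.006 F [-1.1  0.7 -0.7]
shift [-0.17   -0.3856  0.0076] rot [-2.000e-03 -1.000e-03  1.255e+00] len 0.422
```

View pics/w6.png

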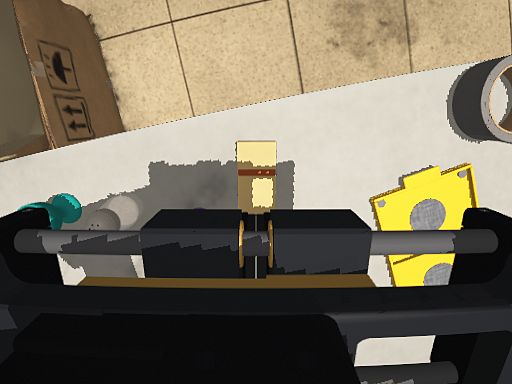

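Run:
```python
from m import *
c=snap('scene','s4'); s=sense(); q=proj(c,s['tcp_pos']); print(s['tcp_pos'],q,proj(c,s['tcp_pos']+[0,0,.02]))
im=c['frame'][:,:,::-1].copy(); u,v=map(int,q.round()); 
cr=cv2.resize(im[v-70:v+50,u-80:u+80],None,fx=5,fy=5); cv2.circle(cr,(int((q[0]-u+80)*5),int((q[1]-v+70)*5)),4,(0,0,255),1); cv2.imwrite('pics/s4c.png',cr); print(u-80,v-70)
```

```text
[ 0.63242414 -0.08660419  0.14578042] [291.68132063 166.80156259] [292.03129606 160.1081438 ]
212 97
```

View pics/s4c.png

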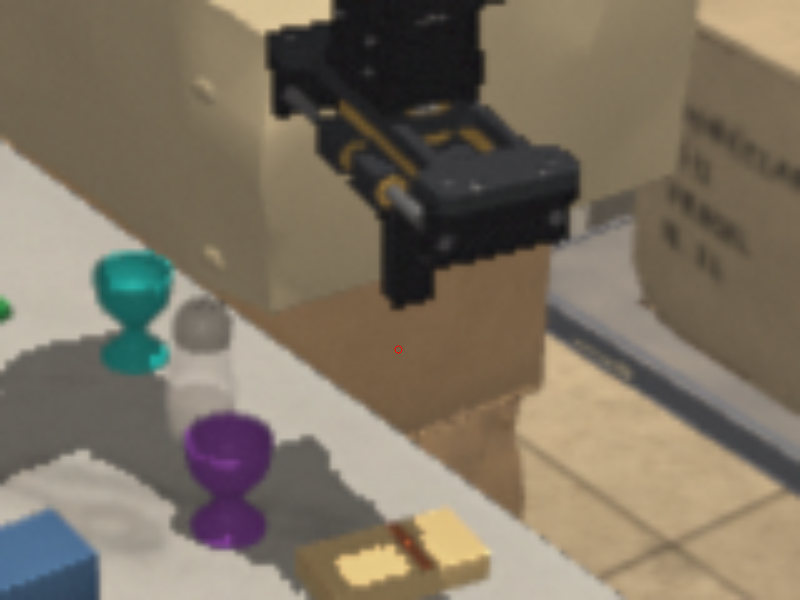

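Run:
```python
from m import *
c=load('w6'); s=sense()
T=np.array(c['world_from_camera']); p=np.array([ 0.6334,-0.0867,0.1475])
for dz in (0,.01,.02,.03,.04): print(dz,proj(c,p+[0,0,dz]))
im=np.clip(c['frame'][180:300,170:345,::-1].astype(int)*2.5,0,255).astype(np.uint8); cv2.imwrite('pics/w6c.png',cv2.resize(im,None,fx=4.5,fy=4.5))
c=snap('top','top1'); q=proj(c,s['tcp_pos']); print(q); u,v=map(int,q); 
cv2.imwrite('pics/top1c.png',cv2.resize(c['frame'][v-60:v+60,u-80:u+80,::-1],None,fx=5,fy=5))
```

```text
0 [255.83402744 214.80034709]
0.01 [255.84698911 219.31592713]
0.02 [255.86129562 224.30361635]
0.03 [255.87716544 229.8407612 ]
0.04 [255.89486645 236.02236923]
[273.59871258 161.05535021]
```

View pics/w6c.png

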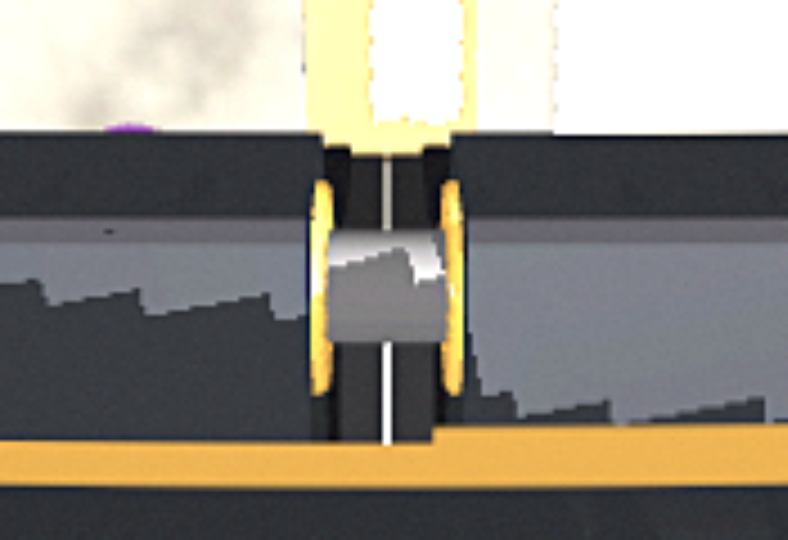

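View pics/top1c.png

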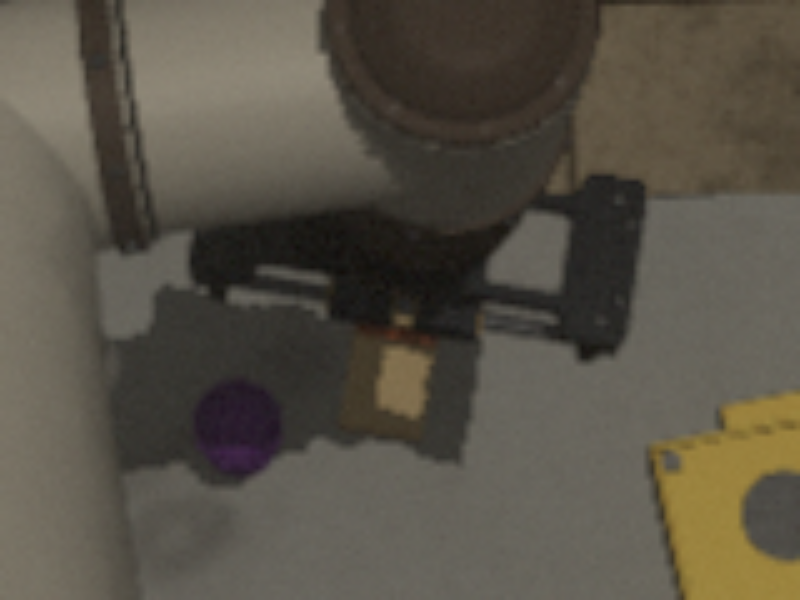

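Run:
```python
from m import *
c=load('s4'); 
p=np.array([ 0.6324,-0.0866,0.1458]);X=np.array([.98,-.197,0]);Y=np.array([-.197,-.98,0])
print('want near corner (298,149.4), far corner (326,145)')
for dz in (.06,.07,.08,.09,.1):
  print(dz,[proj(c,p+sx*.0375*X+.095*Y+[0,0,dz]).round(1) for sx in (-1,1)],[proj(c,p+sx*.0095*X+.012*Y+[0,0,dz-.07]).round(1) for sx in (-1,1)])
```

```text
want near corner (298,149.4), far corner (326,145)
0.06 [array([297.2, 168.4]), array([325.4, 161.5])] [array([290.3, 173.2]), array([297. , 171.6])]
0.07 [array([297.5, 164.7]), array([325.7, 157.9])] [array([290.5, 169.9]), array([297.2, 168.3])]
0.08 [array([297.7, 161. ]), array([326.1, 154.2])] [array([290.7, 166.6]), array([297.4, 165. ])]
0.09 [array([297.9, 157.3]), array([326.5, 150.5])] [array([290.8, 163.2]), array([297.6, 161.6])]
0.1 [array([298.1, 153.5]), array([326.8, 146.8])] [array([291. , 159.8]), array([297.8, 158.2])]
```

```bash
python3 g.py 0.635 -0.0868 0.02 -101.2
```

```text
t 12.32 p [ 0.632  -0.0867  0.1449] yaw -101.4 J [  7.  25.  -1.  -0. -63.  72.] w 0.006 F [-0.2 -0.3 -0.3]
shift [ 0.0034 -0.0005  0.1249] rot [ 0.     0.003 -0.004] len 0.125
```

>>> jog_arm:
  moves:
    - [-1, 0.002, 0, 0, 0, 0, 0]
    - [-1, 0.002, 0, 0, 0, 0, 0]
    - [-1, 0.002, 0, 0, 0, 0, 0]
    - [-1, 0.002, 0, 0.02, 0, 0, 0]
    - [-1, 0.002, 0, 0.05, 0, 0, 0]
    - [-1, 0.002, 0, 0.08, 0, 0, 0]
    - [-1, 0.002, 0, 0.105, 0, 0, 0]
    - [-1, 0.002, 0, 0.12, 0, 0, 0]
    - [-1, 0.002, 0, 0.126, 0, 0, 0]
    - [-1, 0.002, 0, 0.126, 0, 0, 0]

```text
time_s: 13.15
tcp_pos: [0.6339, -0.0873, 0.0185]
ee_rot: [[0.98, -0.198, -0.004], [-0.198, -0.98, -0.0], [-0.004, 0.001, -1.0]]
wrist_force: [0.9, 0.2, 0.9]
gripper_width: 0.68
```

```bash
python3 g.py 0.635 -0.0868 -0.025 -101.2
python3 - <<'E'
from m import *
c=snap('scene','s5'); cv2.imwrite('pics/s5c.png',cv2.resize(c['frame'][120:240,210:370,::-1],None,fx=5,fy=5))
E
```

```text
t 13.15 p [ 0.6339 -0.0873  0.0185] yaw -101.4 J [  7.  33.  -9.  -0. -48.  72.] w 0.68 F [0.9 0.2 0.9]
shift [ 0.0012 -0.0008  0.0435] rot [ 0.001  0.004 -0.003] len 0.044
```

View pics/s5c.png

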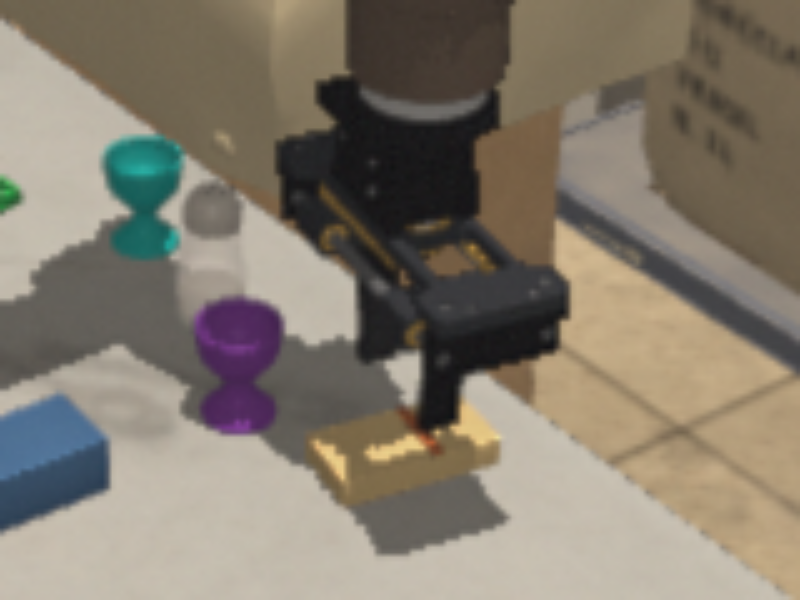

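>>> jog_arm:
  moves:
    - [-1, 0.001, -0.001, 0, 0, 0, 0]
    - [-1, 0.001, -0.001, 0, 0, 0, 0]
    - [-1, 0.001, -0.001, 0, 0, 0, 0]
    - [-1, 0.001, -0.001, 0, 0, 0, 0]
    - [-1, 0.001, -0.001, 0.01, 0, 0, 0]
    - [-1, 0.001, -0.001, 0.02, 0, 0, 0]
    - [-1, 0.001, -0.001, 0.028, 0, 0, 0]
    - [-1, 0.001, -0.001, 0.034, 0, 0, 0]
    - [-1, 0.001, -0.001, 0.037, 0, 0, 0]
    - [-1, 0.001, -0.001, 0.038, 0, 0, 0]

```text
time_s: 14.03
tcp_pos: [0.6357, -0.0865, -0.0186]
ee_rot: [[0.98, -0.198, -0.002], [-0.198, -0.98, -0.0], [-0.002, 0.001, -1.0]]
wrist_force: [-0.2, 0.3, -1.0]
gripper_width: 1.003
```

```bash
python3 g.py 0.635 -0.0868 -0.025 -101.2
python3 - <<'E'
from m import *
c=snap('scene','s6'); cv2.imwrite('pics/s6c.png',cv2.resize(c['frame'][120:240,210:370,::-1],None,fx=5,fy=5))
E
```

```text
t 14.03 p [ 0.6357 -0.0865 -0.0186] yaw -101.4 J [  7.  36. -10.  -0. -44.  72.] w 1.003 F [-0.2  0.3 -1. ]
shift [-0.0006  0.0005  0.0064] rot [ 0.001  0.002 -0.003] len 0.006
```

View pics/s6c.png

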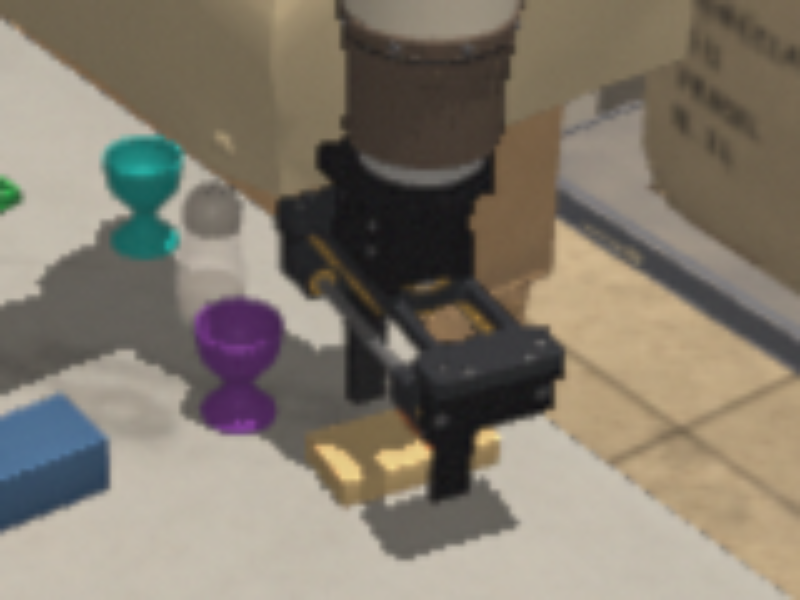

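Run:
```python
from m import *
c=load('s6'); p=np.array([ 0.6357,-0.0865,-0.0186]);X=np.array([.98,-.198,0]);Y=np.array([-.198,-.98,0])
for dz in (.02,.025,.03,.035): print(dz,p[2]+dz,[proj(c,p+sx*.0095*X+.0585*Y+[0,0,dz]).round(1) for sx in (-1,1)])
```

```text
0.02 0.001400000000000002 [array([297.2, 224.5]), array([303.5, 222.6])]
0.025 0.006400000000000003 [array([297.3, 223. ]), array([303.7, 221.2])]
0.03 0.0114 [array([297.4, 221.5]), array([303.8, 219.7])]
0.035 0.016400000000000005 [array([297.5, 220. ]), array([303.9, 218.2])]
```

>>> jog_arm:
  moves:
    - [-1, 0, 0, 0.004, 0, 0, 0]
    - [-1, 0, 0, 0.008, 0, 0, 0]
    - [-1, 0, 0, 0.009, 0, 0, 0]
    - [-1, 0, 0, 0.009, 0, 0, 0]
    - [0.3, 0, 0, 0.009, 0, 0, 0]
    - [1, 0, 0, 0.009, 0, 0, 0]
    - [1, 0, 0, 0.009, 0, 0, 0]
    - [1, 0, 0, 0.009, 0, 0, 0]
    - [1, 0, 0, 0.009, 0, 0, 0]
    - [1, 0, 0, 0.009, 0, 0, 0]

```text
time_s: 14.92
tcp_pos: [0.6364, -0.0864, -0.0261]
ee_rot: [[0.98, -0.197, 0.0], [-0.197, -0.98, 0.0], [0.0, -0.0, -1.0]]
wrist_force: [0.4, 0.1, -0.4]
gripper_width: 0.631
```

>>> jog_arm:
  moves:
    - [1, 0, 0, 0, 0, 0, 0]
    - [1, 0, 0, 0, 0, 0, 0]
    - [1, 0, 0, 0, 0, 0, 0]
    - [1, 0, 0, 0, 0, 0, 0]
    - [1, 0, 0, 0, 0, 0, 0]
    - [1, 0, 0, 0, 0, 0, 0]
    - [1, 0, 0, 0, 0, 0, 0]
    - [1, 0, 0, 0, 0, 0, 0]
    - [1, 0, 0, 0, 0, 0, 0]
    - [1, 0, 0, 0, 0, 0, 0]

```text
time_s: 15.75
tcp_pos: [0.6363, -0.0864, -0.0262]
ee_rot: [[0.98, -0.198, -0.0], [-0.198, -0.98, -0.0], [-0.0, 0.0, -1.0]]
wrist_force: [-0.1, 0.3, 1.9]
gripper_width: 0.547
```

```bash
python3 g.py 0.543 0.325 0.14 -173.3
```

```text
t 15.75 p [ 0.6363 -0.0864 -0.0262] yaw -101.4 J [  7.  36. -11.   0. -43.  72.] w 0.547 F [-0.1  0.3  1.9]
shift [-0.1728 -0.3849 -0.1662] rot [ 0.    -0.     1.255] len 0.453
```

>>> jog_arm:
  moves:
    - [1, 0, 0, -0.005, 0, 0, 0]
    - [1, 0, 0, -0.02, 0, 0, 0]
    - [1, 0, 0, -0.045, 0, 0, 0]
    - [1, 0, 0, -0.075, 0, 0, 0]
    - [1, 0, 0, -0.105, 0, 0, 0]
    - [1, 0, 0, -0.13, 0, 0, 0]
    - [1, 0, 0, -0.143, 0, 0, 0]
    - [1, 0, 0, -0.145, 0, 0, 0]
    - [1, 0, 0, -0.145, 0, 0, 0]
    - [1, 0, 0, -0.145, 0, 0, 0]

```text
time_s: 16.58
tcp_pos: [0.6354, -0.0862, 0.1174]
ee_rot: [[0.98, -0.198, -0.002], [-0.198, -0.98, 0.0], [-0.002, 0.0, -1.0]]
wrist_force: [-0.2, 0.5, -1.1]
gripper_width: 0.55
```

```bash
python3 -c "
from m import *
snap('scene','s7')"; python3 g.py 0.543 0.322 0.12 -173.3
```

```text
t 16.63 p [ 0.6351 -0.0863  0.1169] yaw -101.4 J [  7.  27.  -3.  -0. -60.  72.] w 0.549 F [-0.2 -0.5 -1.1]
shift [-0.1711 -0.382  -0.0027] rot [0.002 0.003 1.255] len 0.419
```

View pics/s7.png

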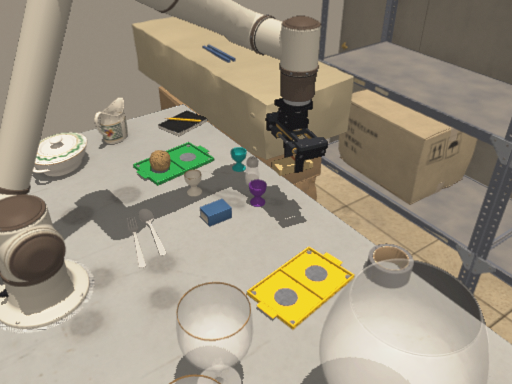

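Tags are held (seen under the fingers at about (285,165)) and the ball sits in the near green bay (160,160). Moving the tags over.

>>> jog_arm:
  moves:
    - [1, -0.008, -0.018, 0, 0, 0, 0.06]
    - [1, -0.024, -0.053, 0, 0, 0, 0.17]
    - [1, -0.04, -0.089, 0, 0, 0, 0.29]
    - [1, -0.056, -0.125, 0, 0, 0, 0.41]
    - [1, -0.072, -0.161, 0, 0, 0, 0.53]
    - [1, -0.088, -0.197, 0, 0, 0, 0.65]
    - [1, -0.104, -0.233, 0, 0, 0, 0.77]
    - [1, -0.12, -0.269, 0, 0, 0, 0.89]
    - [1, -0.135, -0.302, 0, 0, 0, 1.0]
    - [1, -0.148, -0.332, 0, 0, 0, 1.1]

```text
time_s: 17.47
tcp_pos: [0.5551, 0.2702, 0.1169]
ee_rot: [[0.264, -0.964, -0.003], [-0.964, -0.264, -0.002], [0.001, 0.003, -1.0]]
wrist_force: [0.7, -0.8, -0.2]
gripper_width: 0.549
```

```bash
python3 g.py 0.543 0.322 0.05 -173.3
```

```text
t 17.47 p [0.5551 0.2702 0.1169] yaw -164.7 J [ 41.  25.  -7.  -0. -59. -26.] w 0.549 F [ 0.7 -0.8 -0.2]
shift [-0.0533 -0.0022  0.0668] rot [ 0.003 -0.001  0.15 ] len 0.085
```

>>> jog_arm:
  moves:
    - [1, -0.02, 0, 0, 0, 0, 0.05]
    - [1, -0.04, -0.002, 0.005, 0, 0, 0.1]
    - [1, -0.05, -0.002, 0.015, 0, 0, 0.14]
    - [1, -0.053, -0.002, 0.03, 0, 0, 0.15]
    - [1, -0.053, -0.002, 0.045, 0, 0, 0.15]
    - [1, -0.053, -0.002, 0.057, 0, 0, 0.15]
    - [1, -0.053, -0.002, 0.065, 0, 0, 0.15]
    - [1, -0.053, -0.002, 0.067, 0, 0, 0.15]
    - [1, -0.053, -0.002, 0.067, 0, 0, 0.15]
    - [1, -0.053, -0.002, 0.067, 0, 0, 0.15]

```text
time_s: 18.3
tcp_pos: [0.5449, 0.3199, 0.0519]
ee_rot: [[0.122, -0.993, 0.0], [-0.993, -0.122, -0.0], [0.0, -0.0, -1.0]]
wrist_force: [0.4, 0.2, -0.4]
gripper_width: 0.549
```

```bash
python3 -c "
from m import *
snap('wrist','w7')
c=snap('scene','s8');cv2.imwrite('pics/s8c.png',cv2.resize(c['frame'][90:210,110:270,::-1],None,fx=5,fy=5))"; python3 g.py 0.543 0.322 -0.018 -173.3
```

```text
t 18.4 p [0.5451 0.3202 0.0526] yaw -173.0 J [ 45.  30.  -9.   0. -51. -38.] w 0.547 F [-0.   0.3 -0.6]
shift [-0.002   0.002   0.0706] rot [-0.001  0.001  0.005] len 0.071
```

View pics/w7.png

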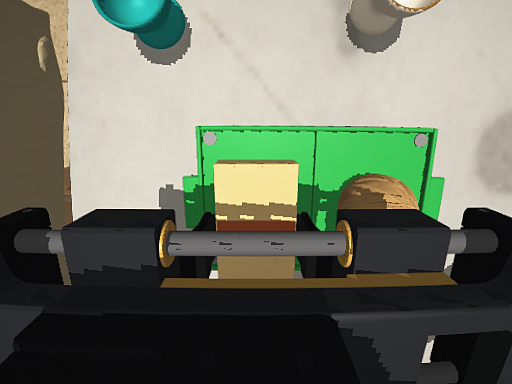

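View pics/s8c.png

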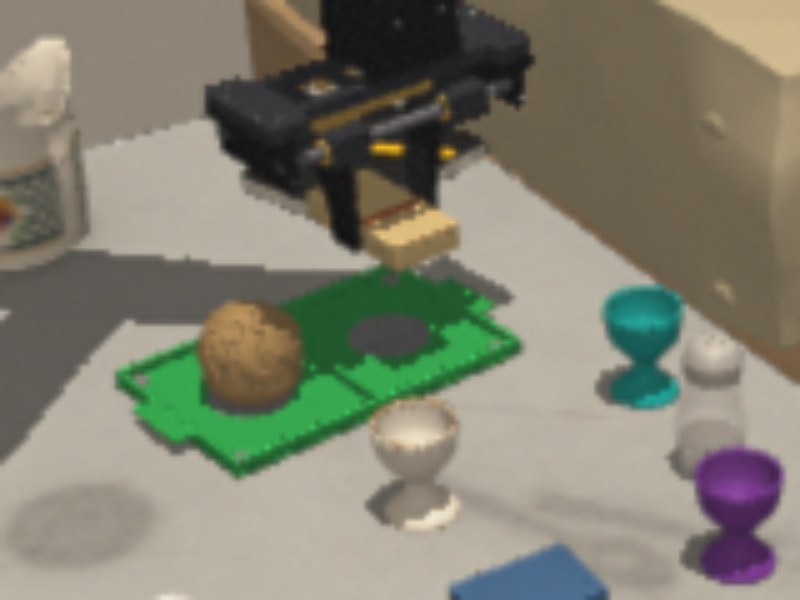

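>>> jog_arm:
  moves:
    - [1, -0.002, 0.002, 0.015, 0, 0, 0.005]
    - [1, -0.002, 0.002, 0.035, 0, 0, 0.005]
    - [1, -0.002, 0.002, 0.052, 0, 0, 0.005]
    - [1, -0.002, 0.002, 0.062, 0, 0, 0.005]
    - [1, -0.002, 0.002, 0.068, 0, 0, 0.005]
    - [1, -0.002, 0.002, 0.071, 0, 0, 0.005]
    - [1, -0.002, 0.002, 0.072, 0, 0, 0.005]
    - [1, -0.002, 0.002, 0.072, 0, 0, 0.005]
    - [1, -0.002, 0.002, 0.072, 0, 0, 0.005]
    - [1, -0.002, 0.002, 0.072, 0, 0, 0.005]

```text
time_s: 19.23
tcp_pos: [0.5428, 0.3221, -0.0193]
ee_rot: [[0.117, -0.993, 0.001], [-0.993, -0.117, 0.001], [-0.001, -0.001, -1.0]]
wrist_force: [-0.3, 0.8, -0.7]
gripper_width: 0.548
```

```bash
python3 g.py 0.543 0.322 -0.021 -173.3
```

```text
t 19.23 p [ 0.5428  0.3221 -0.0193] yaw -173.3 J [ 45.  35. -12.   0. -43. -39.] w 0.548 F [-0.3  0.8 -0.7]
shift [ 0.0001 -0.0002  0.0017] rot [-0.001  0.001  0.   ] len 0.002
```

>>> jog_arm:
  moves:
    - [1, 0, 0, 0.001, 0, 0, 0]
    - [1, 0, 0, 0.001, 0, 0, 0]
    - [1, 0, 0, 0.001, 0, 0, 0]
    - [-0.2, 0, 0, 0.001, 0, 0, 0]
    - [-0.3, 0, 0, 0.001, 0, 0, 0]
    - [-0.35, 0, 0, 0.001, 0, 0, 0]
    - [-0.35, 0, 0, 0.001, 0, 0, 0]
    - [-0.35, 0, 0, 0.001, 0, 0, 0]
    - [-0.35, 0, 0, 0.001, 0, 0, 0]
    - [-0.35, 0, 0, 0.001, 0, 0, 0]

```text
time_s: 20.07
tcp_pos: [0.5423, 0.3217, -0.0212]
ee_rot: [[0.117, -0.993, 0.0], [-0.993, -0.117, 0.0], [-0.0, -0.0, -1.0]]
wrist_force: [0.0, 1.0, 0.4]
gripper_width: 0.67
```

>>> jog_arm:
  moves:
    - [-0.35, 0, 0, 0, 0, 0, 0]
    - [-0.35, 0, 0, -0.005, 0, 0, 0]
    - [-0.35, 0, 0, -0.02, 0, 0, 0]
    - [-0.35, 0, 0, -0.05, 0, 0, 0]
    - [-0.5, 0, 0, -0.08, 0, 0, 0]
    - [-0.7, 0, 0, -0.11, 0, 0, 0]
    - [-1, 0, 0, -0.14, 0, 0, 0]
    - [-1, 0, 0, -0.155, 0, 0, 0]
    - [-1, 0, 0, -0.16, 0, 0, 0]
    - [-1, 0, 0, -0.16, 0, 0, 0]

```text
time_s: 20.9
tcp_pos: [0.5428, 0.3221, 0.1406]
ee_rot: [[0.117, -0.993, 0.002], [-0.993, -0.117, 0.003], [-0.002, -0.003, -1.0]]
wrist_force: [0.4, 0.8, -0.4]
gripper_width: 0.973
```

```bash
python3 -c "
from m import *
snap('wrist','w8')
c=snap('scene','s9');cv2.imwrite('pics/s9c.png',cv2.resize(c['frame'][90:210,110:270,::-1],None,fx=5,fy=5))"; python3 g.py 0.466 0.1475 0.13 -170.6
```

```text
t 21.0 p [0.5414 0.3211 0.1374] yaw -173.3 J [ 45.  25.  -3.  -0. -62. -39.] w 0.992 F [-0.   0.9 -0.3]
shift [0.1636 0.0951 0.0078] rot [ 0.002 -0.001 -0.047] len 0.189
```

View pics/w8.png

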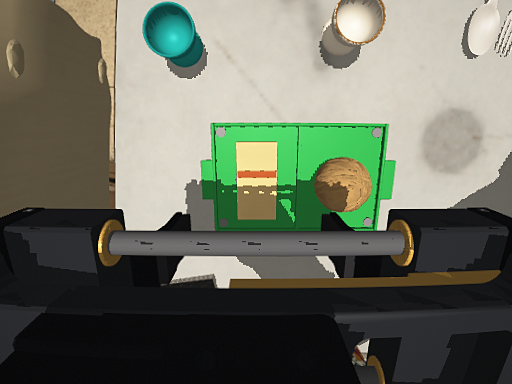

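View pics/s9c.png

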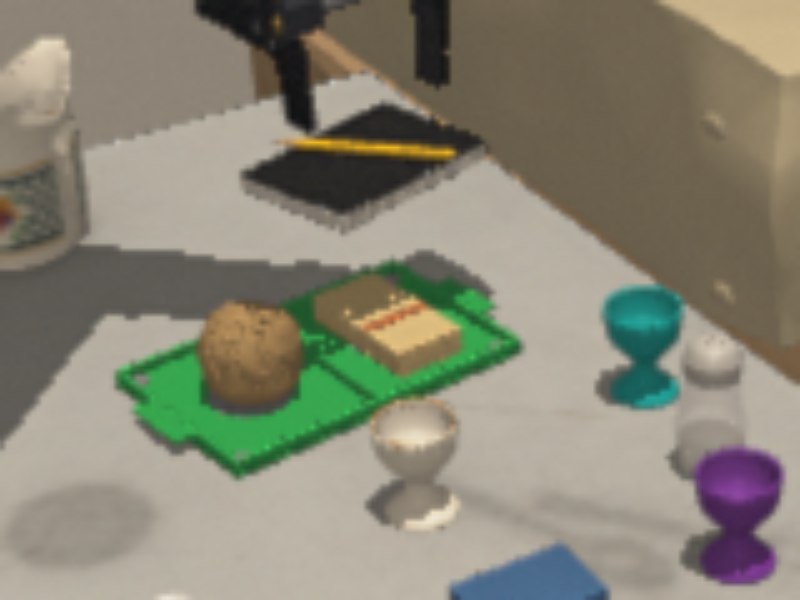

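```bash
python3 -c "
from m import *
c=load('w8'); P=np.array([onz(c,u,v,.0235) for u,v in [(236.3,141.7),(277.3,142),(276.3,219.5),(236,219.5)]]); print(P.mean(0),[ (np.linalg.norm(P[i]-P[i-1]).round(4),np.degrees(np.arctan2(*(P[i]-P[i-1])[[1,0]])).round(1)) for i in range(4)])
print(onz(c,343,185,.0345), 'cup',onz(c,358.5,17,.062))
for p in ([.543,.3247,.0045],[.4396,.313,.0345]): print(proj(c,p))
# tray corners
print([onz(c,u,v,.012) for u,v in [(211,124),(389,124)]])
"
```

```text
[0.54231006 0.32373709 0.0235    ] [(np.float64(0.0945), np.float64(-84.5)), (np.float64(0.0469), np.float64(-173.7)), (np.float64(0.0941), np.float64(97.1)), (np.float64(0.0496), np.float64(6.8))]
[0.44316868 0.31297127 0.0345    ] cup [0.46798469 0.14846259 0.062     ]
[255.81123585 179.45358803]
[345.99919126 185.38020946]
[array([0.60309471, 0.26329575, 0.012     ]), array([0.39419578, 0.23759864, 0.012     ])]
```

```bash
python3 g.py 0.467 0.148 0.06 -170.6
```

```text
t 21.0 p [0.5414 0.3211 0.1374] yaw -173.3 J [ 45.  25.  -3.  -0. -62. -39.] w 0.992 F [-0.   0.9 -0.3]
shift [0.1632 0.0939 0.0778] rot [ 0.002 -0.001 -0.047] len 0.204
```

>>> jog_arm:
  moves:
    - [-1, 0.015, 0.009, 0, 0, 0, -0.01]
    - [-1, 0.045, 0.026, 0, 0, 0, -0.02]
    - [-1, 0.078, 0.045, 0.005, 0, 0, -0.047]
    - [-1, 0.11, 0.063, 0.012, 0, 0, -0.047]
    - [-1, 0.14, 0.081, 0.025, 0, 0, -0.047]
    - [-1, 0.157, 0.09, 0.043, 0, 0, -0.047]
    - [-1, 0.163, 0.094, 0.06, 0, 0, -0.047]
    - [-1, 0.163, 0.094, 0.072, 0, 0, -0.047]
    - [-1, 0.163, 0.094, 0.077, 0, 0, -0.047]
    - [-1, 0.163, 0.094, 0.077, 0, 0, -0.047]

```text
time_s: 21.83
tcp_pos: [0.4665, 0.1477, 0.0595]
ee_rot: [[0.163, -0.987, -0.005], [-0.987, -0.163, -0.003], [0.002, 0.005, -1.0]]
wrist_force: [1.3, 0.1, 0.4]
gripper_width: 1.001
```

```bash
python3 -c "
from m import *
snap('wrist','w9')
c=snap('scene','s10');cv2.imwrite('pics/s10c.png',cv2.resize(c['frame'][100:220,120:280,::-1],None,fx=5,fy=5))"; python3 g.py 0.467 0.148 0.001 -170.6
```

```text
t 21.93 p [0.4681 0.1489 0.0614] yaw -170.6 J [ 37.  18. -28.   0. -44. -27.] w 0.999 F [-0.1  0.4 -0.4]
shift [0.0007 0.0012 0.0604] rot [ 0.001 -0.001  0.   ] len 0.06
```

View pics/w9.png

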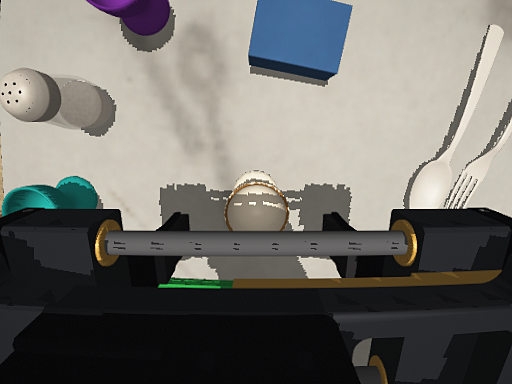

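View pics/s10c.png

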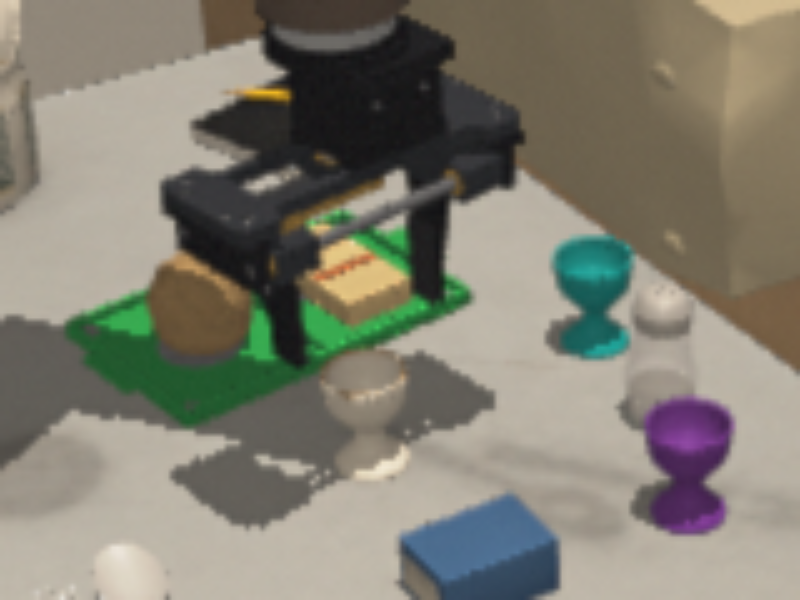

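```bash
python3 -c "
from m import *
c=load('w9'); print(onz(c,257,212,.06),onz(c,257,214,.06)); print('shk',onz(c,22,96,.085)); print(proj(c,[0.4681,.1489,.06]))
"
```

```text
[0.46616444 0.14611917 0.06      ] [0.46590303 0.14768759 0.06      ]
shk [0.62428976 0.08736741 0.085     ]
[253.86792147 215.05629862]
```

>>> jog_arm:
  moves:
    - [-1, 0, 0.001, 0.02, 0, 0, 0]
    - [-1, 0, 0.001, 0.04, 0, 0, 0]
    - [-1, 0, 0.001, 0.053, 0, 0, 0]
    - [-1, 0, 0.001, 0.059, 0, 0, 0]
    - [-1, 0, 0.001, 0.06, 0, 0, 0]
    - [-1, 0, 0.001, 0.06, 0, 0, 0]
    - [-0.5, 0, 0.001, 0.06, 0, 0, 0]
    - [0, 0, 0.001, 0.06, 0, 0, 0]
    - [0.3, 0, 0.001, 0.06, 0, 0, 0]
    - [1, 0, 0.001, 0.06, 0, 0, 0]

```text
time_s: 22.77
tcp_pos: [0.4673, 0.1489, 0.0024]
ee_rot: [[0.163, -0.987, 0.001], [-0.987, -0.163, 0.001], [-0.001, -0.001, -1.0]]
wrist_force: [-0.3, 0.5, -0.4]
gripper_width: 0.782
```

>>> jog_arm:
  moves:
    - [1, 0, 0, 0, 0, 0, 0]
    - [1, 0, 0, 0, 0, 0, 0]
    - [1, 0, 0, 0, 0, 0, 0]
    - [1, 0, 0, 0, 0, 0, 0]
    - [1, 0, 0, 0, 0, 0, 0]
    - [1, 0, 0, 0, 0, 0, 0]
    - [1, 0, 0, 0, 0, 0, 0]
    - [1, 0, 0, 0, 0, 0, 0]
    - [1, 0, 0, 0, 0, 0, 0]
    - [1, 0, 0, 0, 0, 0, 0]

```text
time_s: 23.6
tcp_pos: [0.467, 0.1486, 0.0018]
ee_rot: [[0.163, -0.987, -0.0], [-0.987, -0.163, -0.0], [0.0, 0.0, -1.0]]
wrist_force: [-0.8, -0.6, 2.3]
gripper_width: 0.528
```

```bash
python3 -c "
from m import *
snap('wrist','w10')
c=snap('scene','s11');cv2.imwrite('pics/s11c.png',cv2.resize(c['frame'][100:220,120:280,::-1],None,fx=5,fy=5))"; python3 g.py 0.432 -0.3245 0.13 -170.6
```

```text
t 23.7 p [0.467  0.1486 0.0018] yaw -170.6 J [ 37.  23. -32.   0. -35. -27.] w 0.528 F [-1.7  0.8  2.5]
shift [ 0.461   0.1118 -0.1281] rot [ 0. -0. -0.] len 0.491
```

View pics/s11c.png

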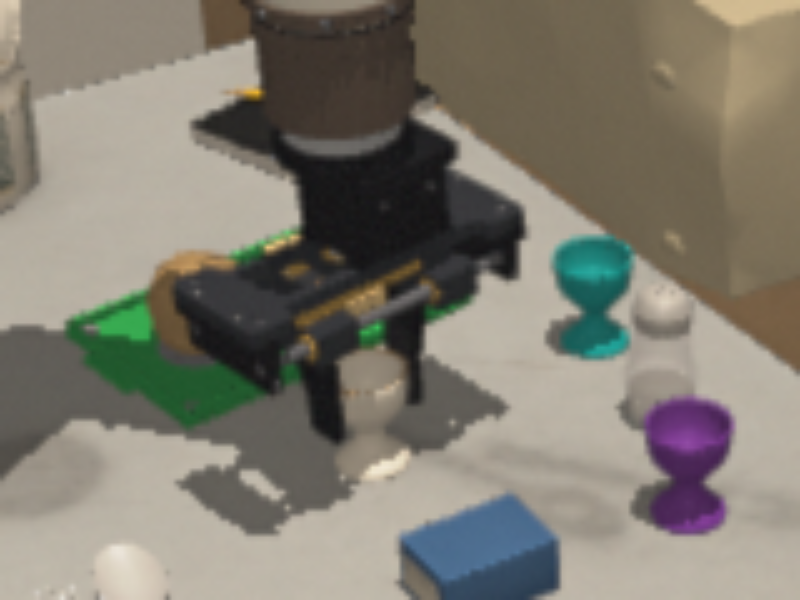

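>>> jog_arm:
  moves:
    - [1, 0, 0, -0.01, 0, 0, 0]
    - [1, 0, 0, -0.03, 0, 0, 0]
    - [1, 0, 0, -0.06, 0, 0, 0]
    - [1, 0, 0, -0.09, 0, 0, 0]
    - [1, 0.01, 0.002, -0.115, 0, 0, 0]
    - [1, 0.03, 0.007, -0.127, 0, 0, 0]
    - [1, 0.06, 0.015, -0.13, 0, 0, 0]
    - [1, 0.1, 0.024, -0.13, 0, 0, 0]
    - [1, 0.14, 0.034, -0.13, 0, 0, 0]
    - [1, 0.18, 0.044, -0.13, 0, 0, 0]

```text
time_s: 24.53
tcp_pos: [0.4524, -0.0375, 0.1317]
ee_rot: [[0.164, -0.986, 0.0], [-0.986, -0.164, 0.0], [-0.0, -0.001, -1.0]]
wrist_force: [1.7, -0.3, -0.6]
gripper_width: 0.526
```

>>> jog_arm:
  moves:
    - [1, 0.04, 0.01, 0, 0, 0, 0]
    - [1, 0.08, 0.019, 0, 0, 0, 0]
    - [1, 0.12, 0.029, 0, 0, 0, 0]
    - [1, 0.16, 0.038, 0, 0, 0, 0]
    - [1, 0.195, 0.047, 0, 0, 0, 0]
    - [1, 0.22, 0.054, 0, 0, 0, 0]
    - [1, 0.24, 0.058, 0, 0, 0, 0]
    - [1, 0.25, 0.061, 0, 0, 0, 0]
    - [1, 0.255, 0.062, 0, 0, 0, 0]
    - [1, 0.255, 0.062, 0, 0, 0, 0]

```text
time_s: 25.37
tcp_pos: [0.4332, -0.2982, 0.1313]
ee_rot: [[0.162, -0.987, -0.001], [-0.987, -0.162, 0.0], [-0.0, 0.001, -1.0]]
wrist_force: [0.2, -0.8, -0.5]
gripper_width: 0.53
```

```bash
python3 -c "
from m import *
snap('wrist','w11');snap('scene','s12')"; python3 g.py 0.432 -0.324 0.05 -170.6
```

```text
t 25.47 p [ 0.4334 -0.297   0.1315] yaw -170.6 J [-17.  16. -19.  -0. -56.  26.] w 0.526 F [ 1.4 -0.6 -0.2]
shift [0.0264 0.0057 0.0815] rot [0.    0.001 0.   ] len 0.086
```

View pics/w11.png

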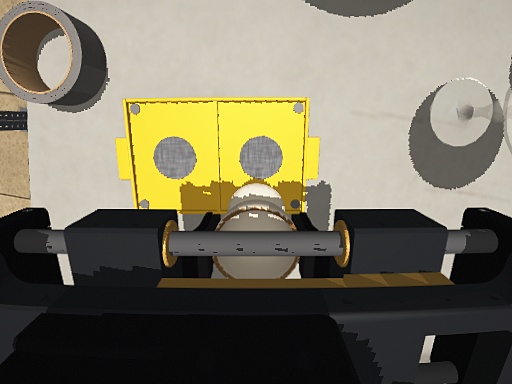

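View pics/s12.png

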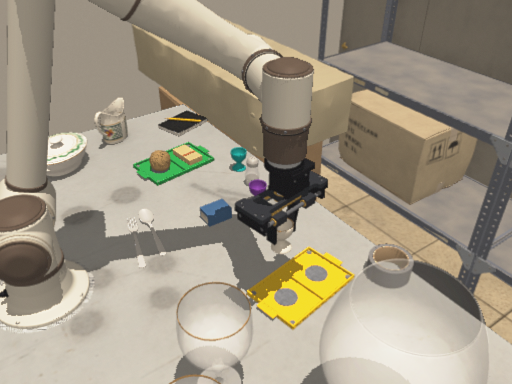

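```bash
python3 -c "
from m import *
c=load('w11'); print(onz(c,175,157.5,.0045),onz(c,261,157.5,.0045)); 
im=load('s12')['frame'][170:270,220:330,::-1]; cv2.imwrite('pics/s12c.png',cv2.resize(im,None,fx=6,fy=6))
"
```

```text
[ 0.53344569 -0.30879978  0.0045    ] [ 0.43144221 -0.32533276  0.0045    ]
```

View pics/s12c.png

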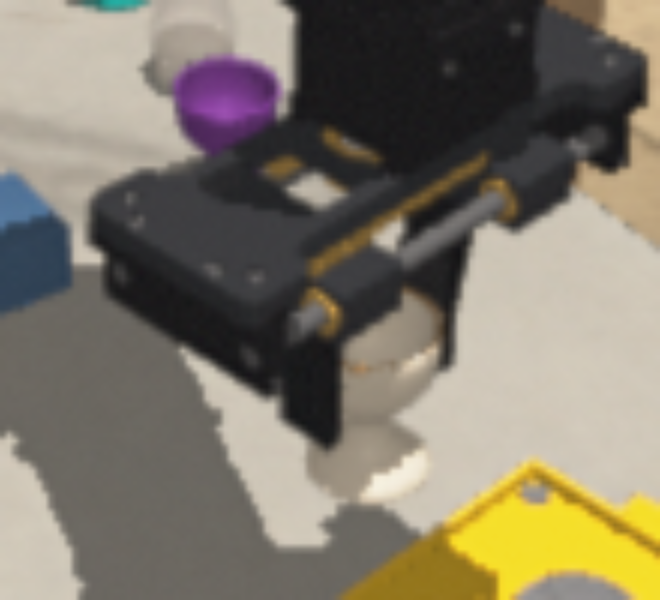

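>>> jog_arm:
  moves:
    - [1, 0.01, 0.002, 0, 0, 0, 0]
    - [1, 0.02, 0.004, 0.005, 0, 0, 0]
    - [1, 0.026, 0.006, 0.015, 0, 0, 0]
    - [1, 0.026, 0.006, 0.035, 0, 0, 0]
    - [1, 0.026, 0.006, 0.06, 0, 0, 0]
    - [1, 0.026, 0.006, 0.08, 0, 0, 0]
    - [1, 0.026, 0.006, 0.092, 0, 0, 0]
    - [1, 0.026, 0.006, 0.1, 0, 0, 0]
    - [1, 0.026, 0.006, 0.1, 0, 0, 0]
    - [1, 0.026, 0.006, 0.1, 0, 0, 0]

```text
time_s: 26.3
tcp_pos: [0.4317, -0.3247, 0.0314]
ee_rot: [[0.163, -0.987, -0.001], [-0.987, -0.163, 0.0], [-0.0, 0.001, -1.0]]
wrist_force: [-0.0, -0.4, -0.6]
gripper_width: 0.528
```

```bash
python3 -c "
from m import *
c=snap('scene','s13'); im=c['frame'][200:320,220:380,::-1]; cv2.imwrite('pics/s13c.png',cv2.resize(im,None,fx=5,fy=5))
";python3 g.py 0.432 -0.3245 0.007 -170.6
```

```text
t 26.35 p [ 0.4323 -0.3249  0.0321] yaw -170.6 J [-20.  24. -23.   0. -43.  29.] w 0.525 F [-0.5  0.9 -0.5]
shift [-0.0005  0.0002  0.0251] rot [-0.001 -0.001  0.   ] len 0.025
```

View pics/s13c.png

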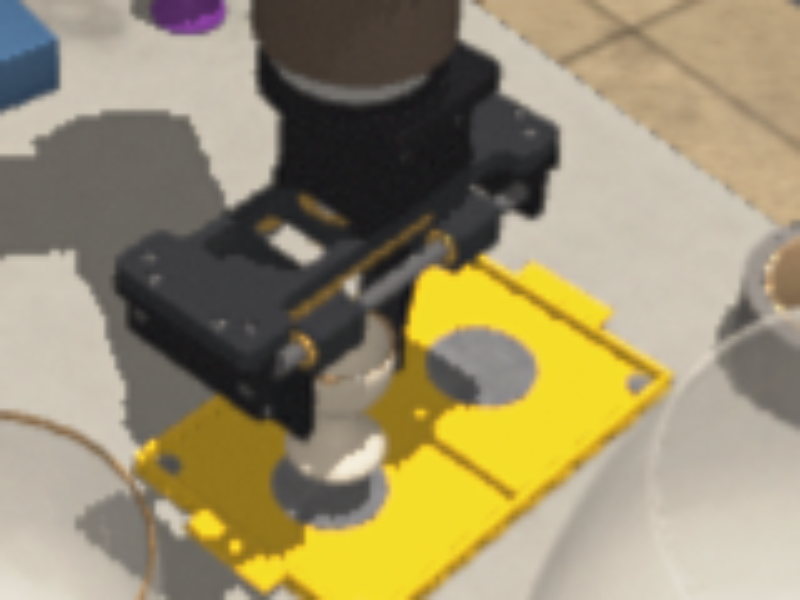

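>>> jog_arm:
  moves:
    - [1, 0, 0, 0.008, 0, 0, 0]
    - [1, 0, 0, 0.015, 0, 0, 0]
    - [1, 0, 0, 0.021, 0, 0, 0]
    - [1, 0, 0, 0.024, 0, 0, 0]
    - [1, 0, 0, 0.025, 0, 0, 0]
    - [1, 0, 0, 0.025, 0, 0, 0]
    - [1, 0, 0, 0.025, 0, 0, 0]
    - [1, 0, 0, 0.025, 0, 0, 0]
    - [1, 0, 0, 0.025, 0, 0, 0]
    - [1, 0, 0, 0.025, 0, 0, 0]

```text
time_s: 27.18
tcp_pos: [0.4319, -0.3246, 0.007]
ee_rot: [[0.163, -0.987, 0.0], [-0.987, -0.163, -0.0], [0.0, -0.0, -1.0]]
wrist_force: [0.9, 0.2, -0.8]
gripper_width: 0.524
```

```bash
python3 -c "
from m import *
c=snap('scene','s14'); im=c['frame'][200:320,220:380,::-1]; cv2.imwrite('pics/s14c.png',cv2.resize(im,None,fx=5,fy=5))
";python3 g.py 0.432 -0.3245 0.0065 -170.6
```

```text
t 27.23 p [ 0.4319 -0.3245  0.007 ] yaw -170.6 J [-20.  26. -25.   0. -39.  29.] w 0.532 F [ 0.2 -0.1 -1.4]
shift [-0.     -0.0001  0.0005] rot [-0. -0. -0.] len 0.0
```

View pics/s14c.png

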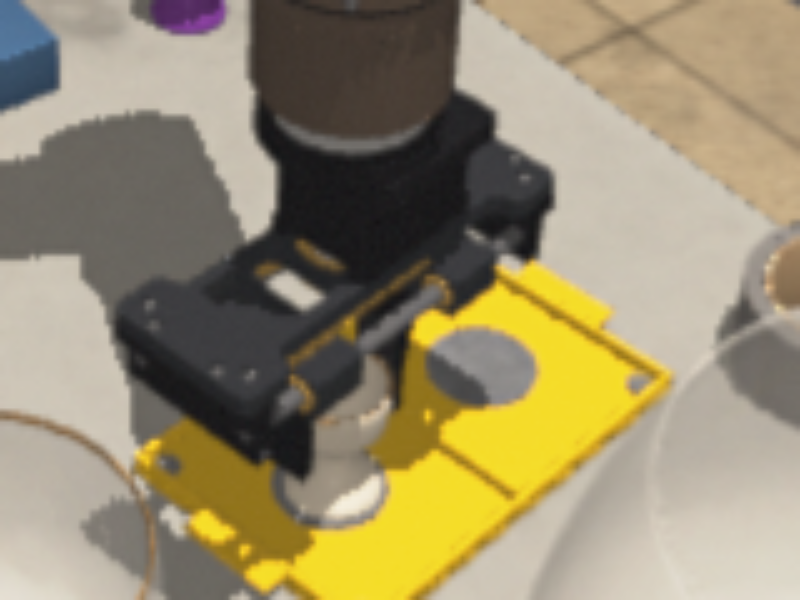

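>>> jog_arm:
  moves:
    - [0.5, 0, 0, 0, 0, 0, 0]
    - [0, 0, 0, 0, 0, 0, 0]
    - [-0.1, 0, 0, 0, 0, 0, 0]
    - [-0.2, 0, 0, 0, 0, 0, 0]
    - [-0.3, 0, 0, 0, 0, 0, 0]
    - [-0.4, 0, 0, 0, 0, 0, 0]
    - [-0.5, 0, 0, 0, 0, 0, 0]
    - [-0.6, 0, 0, 0, 0, 0, 0]
    - [-0.8, 0, 0, 0, 0, 0, 0]
    - [-0.8, 0, 0, 0, 0, 0, 0]

```text
time_s: 28.07
tcp_pos: [0.4318, -0.3245, 0.0068]
ee_rot: [[0.163, -0.987, 0.0], [-0.987, -0.163, -0.0], [0.0, -0.0, -1.0]]
wrist_force: [-0.5, -0.1, 1.1]
gripper_width: 0.856
```

>>> jog_arm:
  moves:
    - [-1, 0, 0, -0.005, 0, 0, 0]
    - [-1, 0, 0, -0.02, 0, 0, 0]
    - [-1, 0, 0, -0.045, 0, 0, 0]
    - [-1, 0, 0, -0.075, 0, 0, 0]
    - [-1, 0, 0, -0.105, 0, 0, 0]
    - [-1, 0, 0, -0.13, 0, 0, 0]
    - [-1, 0, 0, -0.14, 0, 0, 0]
    - [-1, 0, 0, -0.14, 0, 0, 0]
    - [-1, 0, 0, -0.14, 0, 0, 0]
    - [-1, 0, 0, -0.14, 0, 0, 0]

```text
time_s: 28.9
tcp_pos: [0.4305, -0.3238, 0.145]
ee_rot: [[0.163, -0.987, -0.003], [-0.987, -0.163, 0.002], [-0.002, 0.003, -1.0]]
wrist_force: [0.3, 0.4, -0.6]
gripper_width: 1.0
```

```bash
python3 -c "
from m import *
c=snap('wrist','w12')
";python3 g.py 0.628 0.0875 0.14 -180
```

```text
t 28.95 p [ 0.4305 -0.3239  0.1447] yaw -170.6 J [-20.  16. -16.  -0. -58.  29.] w 0.996 F [ 0.3  0.1 -1.3]
shift [-0.3737 -0.2619  0.0048] rot [0.003 0.002 0.164] len 0.456
```

View pics/w12.png

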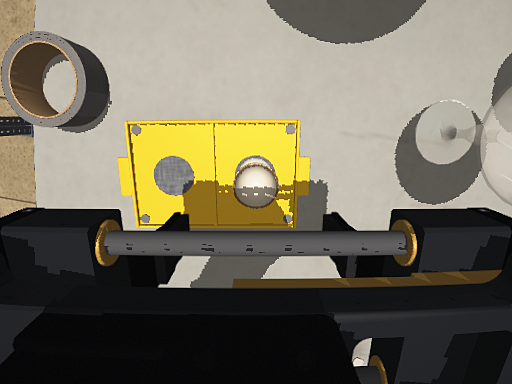

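>>> jog_arm:
  moves:
    - [-1, -0.015, -0.01, 0, 0, 0, 0.02]
    - [-1, -0.045, -0.031, 0, 0, 0, 0.05]
    - [-1, -0.079, -0.055, 0, 0, 0, 0.08]
    - [-1, -0.113, -0.079, 0, 0, 0, 0.11]
    - [-1, -0.147, -0.103, 0, 0, 0, 0.14]
    - [-1, -0.181, -0.127, 0, 0, 0, 0.164]
    - [-1, -0.215, -0.151, 0, 0, 0, 0.164]
    - [-1, -0.249, -0.175, 0, 0, 0, 0.164]
    - [-1, -0.282, -0.198, 0, 0, 0, 0.164]
    - [-1, -0.312, -0.219, 0, 0, 0, 0.164]

```text
time_s: 29.78
tcp_pos: [0.5967, 0.0213, 0.1447]
ee_rot: [[0.001, -1.0, -0.003], [-1.0, -0.001, -0.001], [0.001, 0.003, -1.0]]
wrist_force: [0.3, -0.6, -0.1]
gripper_width: 1.001
```

```bash
python3 -c "
from m import *
c=snap('wrist','w13')
";python3 g.py 0.628 0.0875 0.1 -180
```

```text
t 29.83 p [0.6002 0.026  0.1445] yaw -179.7 J [ 18.  22.  -7.  -0. -61. -18.] w 1.0 F [3.3 2.2 1.2]
shift [-0.0614 -0.0282  0.0445] rot [-0.     0.     0.005] len 0.081
```

>>> jog_arm:
  moves:
    - [-1, -0.025, -0.012, 0, 0, 0, 0.005]
    - [-1, -0.045, -0.021, 0.01, 0, 0, 0.005]
    - [-1, -0.058, -0.027, 0.025, 0, 0, 0.005]
    - [-1, -0.061, -0.028, 0.038, 0, 0, 0.005]
    - [-1, -0.061, -0.028, 0.044, 0, 0, 0.005]
    - [-1, -0.061, -0.028, 0.044, 0, 0, 0.005]
    - [-1, -0.061, -0.028, 0.044, 0, 0, 0.005]
    - [-1, -0.061, -0.028, 0.044, 0, 0, 0.005]
    - [-1, -0.061, -0.028, 0.044, 0, 0, 0.005]
    - [-1, -0.061, -0.028, 0.044, 0, 0, 0.005]

```text
time_s: 30.67
tcp_pos: [0.6253, 0.0797, 0.1038]
ee_rot: [[-0.006, -1.0, 0.002], [-1.0, 0.006, 0.001], [-0.001, -0.002, -1.0]]
wrist_force: [-0.4, 0.5, 0.4]
gripper_width: 1.003
```

```bash
python3 -c "
from m import *
c=snap('wrist','w14'); s=snap('scene','s15'); im=s['frame'][90:210,180:340,::-1]; cv2.imwrite('pics/s15c.png',cv2.resize(im,None,fx=5,fy=5))
p=sense()['tcp_pos']
for z in (0,.045,.08,.09): print(z,proj(c,[p[0],p[1],z]))
";python3 g.py 0.628 0.0875 0.005 -180
```

```text
0 [256.27195415 183.40677452]
0.045 [256.33086742 193.64766067]
0.08 [256.39239953 204.37083759]
0.09 [256.4135159  208.05719776]
t 30.77 p [0.6251 0.0798 0.1035] yaw 179.7 J [ 22.  27.  -6.   0. -57. -22.] w 0.997 F [-0.9 -0.3  1. ]
shift [-0.0076 -0.0027  0.0985] rot [-0.001  0.    -0.005] len 0.099
```

View pics/w14.png

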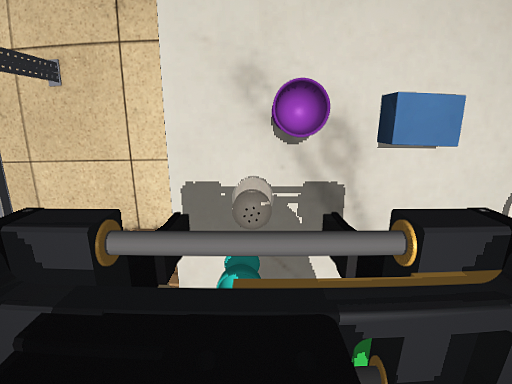

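View pics/s15c.png

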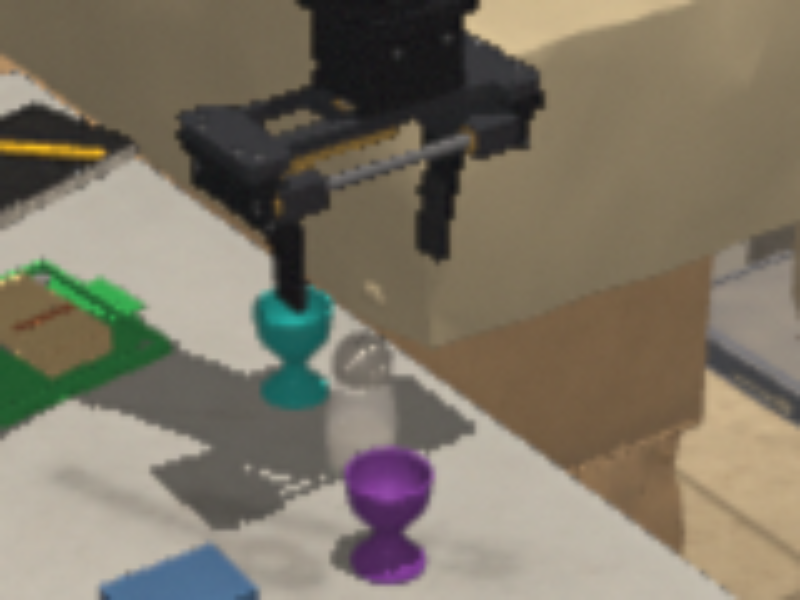

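```bash
python3 -c "
from m import *
c=load('w14'); print(onz(c,253,208.5,.078), onz(c,251,213,.088)); 
cv2.imwrite('pics/w14c.png',cv2.resize(np.clip(c['frame'][165:240,200:305,::-1]*1.0,0,255).astype(np.uint8),None,fx=7,fy=7))
"
```

```text
[0.62802521 0.08414806 0.078     ] [0.62956039 0.08472923 0.088     ]
```

View pics/w14c.png

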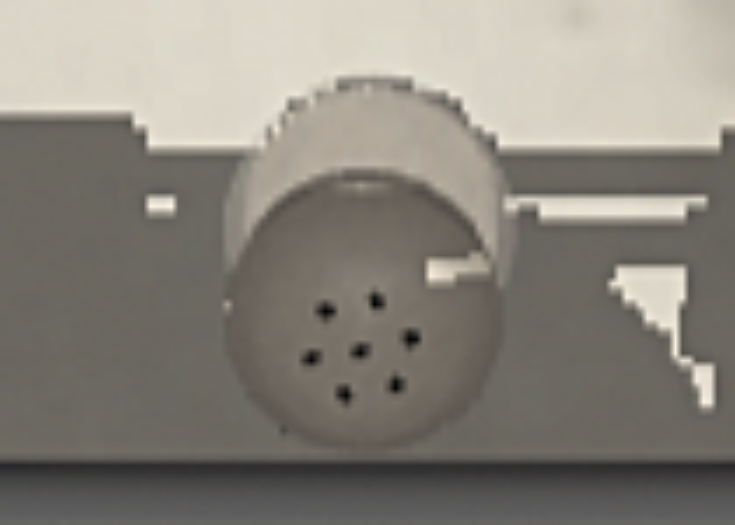

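```bash
python3 g.py 0.629 0.0855 0.0 -180
```

```text
t 30.77 p [0.6251 0.0798 0.1035] yaw 179.7 J [ 22.  27.  -6.   0. -57. -22.] w 0.997 F [-0.9 -0.3  1. ]
shift [-0.0056 -0.0037  0.1035] rot [-0.001  0.    -0.005] len 0.104
```

>>> jog_arm:
  moves:
    - [-1, -0.003, -0.002, 0, 0, 0, -0.005]
    - [-1, -0.006, -0.004, 0, 0, 0, -0.005]
    - [-1, -0.006, -0.004, 0.003, 0, 0, -0.005]
    - [-1, -0.006, -0.004, 0.02, 0, 0, -0.005]
    - [-1, -0.006, -0.004, 0.045, 0, 0, -0.005]
    - [-1, -0.006, -0.004, 0.07, 0, 0, -0.005]
    - [-1, -0.006, -0.004, 0.09, 0, 0, -0.005]
    - [-1, -0.006, -0.004, 0.1, 0, 0, -0.005]
    - [-1, -0.006, -0.004, 0.103, 0, 0, -0.005]
    - [-1, -0.006, -0.004, 0.103, 0, 0, -0.005]

```text
time_s: 31.6
tcp_pos: [0.6288, 0.086, -0.0008]
ee_rot: [[0.0, -1.0, -0.001], [-1.0, -0.0, -0.001], [0.001, 0.001, -1.0]]
wrist_force: [0.2, 0.0, -0.4]
gripper_width: 1.001
```

```bash
python3 -c "
from m import *
c=snap('wrist','w15'); s=snap('scene','s16'); im=s['frame'][90:210,180:340,::-1]; cv2.imwrite('pics/s16c.png',cv2.resize(im,None,fx=5,fy=5))
";python3 g.py 0.629 0.0855 0.0 -180
```

```text
t 31.7 p [0.63   0.0864 0.001 ] yaw -180.0 J [ 22.  34. -11.   0. -46. -22.] w 1.0 F [-0.1 -0.8  0.9]
shift [0.0009 0.001  0.001 ] rot [-0.002  0.     0.001] len 0.002
```

View pics/s16c.png

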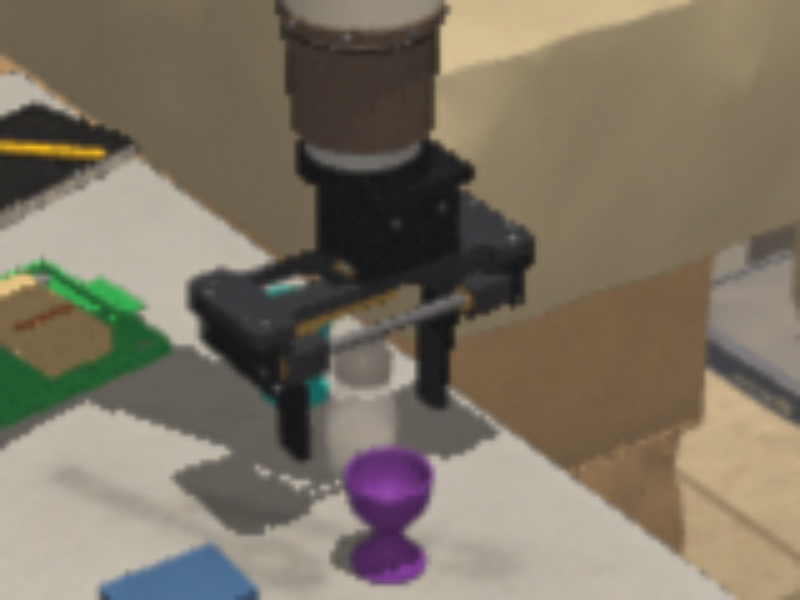

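Fingers straddle the shaker at mid-height, clear of both look-alike cups. Closing.

>>> jog_arm:
  moves:
    - [-0.5, 0, 0, 0, 0, 0, 0]
    - [0, 0, 0, 0, 0, 0, 0]
    - [0.2, 0, 0, 0, 0, 0, 0]
    - [0.5, 0, 0, 0, 0, 0, 0]
    - [1, 0, 0, 0, 0, 0, 0]
    - [1, 0, 0, 0, 0, 0, 0]
    - [1, 0, 0, 0, 0, 0, 0]
    - [1, 0, 0, 0, 0, 0, 0]
    - [1, 0, 0, 0, 0, 0, 0]
    - [1, 0, 0, 0, 0, 0, 0]

```text
time_s: 32.53
tcp_pos: [0.6289, 0.086, -0.0003]
ee_rot: [[-0.0, -1.0, -0.0], [-1.0, 0.0, -0.0], [0.0, 0.0, -1.0]]
wrist_force: [-0.8, 0.9, 0.2]
gripper_width: 0.468
```

>>> jog_arm:
  moves:
    - [1, 0, 0, 0, 0, 0, 0]
    - [1, 0, 0, 0, 0, 0, 0]
    - [1, 0, 0, 0, 0, 0, 0]
    - [1, 0, 0, 0, 0, 0, 0]
    - [1, 0, 0, 0, 0, 0, 0]
    - [1, 0, 0, 0, 0, 0, 0]
    - [1, 0, 0, 0, 0, 0, 0]
    - [1, 0, 0, 0, 0, 0, 0]
    - [1, 0, 0, 0, 0, 0, 0]
    - [1, 0, 0, 0, 0, 0, 0]

```text
time_s: 33.37
tcp_pos: [0.6289, 0.0861, -0.0003]
ee_rot: [[-0.0, -1.0, -0.0], [-1.0, 0.0, 0.0], [-0.0, 0.0, -1.0]]
wrist_force: [0.2, -0.4, 0.5]
gripper_width: 0.466
```

```bash
python3 g.py 0.5346 -0.308 0.14 -170.6
```

```text
t 33.37 p [ 6.289e-01  8.610e-02 -3.000e-04] yaw 180.0 J [ 22.  34. -11.  -0. -46. -22.] w 0.466 F [ 0.2 -0.4  0.5]
shift [ 0.3941  0.0943 -0.1403] rot [ 0.     0.    -0.164] len 0.429
```

>>> jog_arm:
  moves:
    - [1, 0, 0, -0.01, 0, 0, 0]
    - [1, 0, 0, -0.03, 0, 0, 0]
    - [1, 0, 0, -0.06, 0, 0, 0]
    - [1, 0, 0, -0.09, 0, 0, 0]
    - [1, 0.005, 0.001, -0.115, 0, 0, 0]
    - [1, 0.02, 0.005, -0.127, 0, 0, 0]
    - [1, 0.05, 0.012, -0.13, 0, 0, 0]
    - [1, 0.085, 0.02, -0.13, 0, 0, 0]
    - [1, 0.12, 0.029, -0.13, 0, 0, 0]
    - [1, 0.155, 0.037, -0.13, 0, 0, 0]

```text
time_s: 34.2
tcp_pos: [0.59, -0.0709, 0.1294]
ee_rot: [[0.0, -1.0, -0.002], [-1.0, -0.0, 0.0], [-0.0, 0.002, -1.0]]
wrist_force: [0.6, -1.1, -1.1]
gripper_width: 0.465
```

>>> jog_arm:
  moves:
    - [1, 0.035, 0.008, 0, 0, 0, 0]
    - [1, 0.07, 0.017, 0, 0, 0, 0]
    - [1, 0.105, 0.025, 0, 0, 0, 0]
    - [1, 0.14, 0.034, 0, 0, 0, 0]
    - [1, 0.17, 0.041, 0, 0, 0, 0]
    - [1, 0.19, 0.046, 0, 0, 0, 0]
    - [1, 0.205, 0.049, 0, 0, 0, 0]
    - [1, 0.21, 0.05, 0, 0, 0, 0]
    - [1, 0.21, 0.05, 0, 0, 0, 0]
    - [1, 0.21, 0.05, 0, 0, 0, 0]

```text
time_s: 35.03
tcp_pos: [0.5413, -0.2788, 0.1294]
ee_rot: [[-0.001, -1.0, -0.001], [-1.0, 0.001, 0.001], [-0.001, 0.001, -1.0]]
wrist_force: [0.7, 0.4, -1.1]
gripper_width: 0.465
```

```bash
python3 -c "
from m import *
c=snap('wrist','w16'); s=snap('scene','s17'); im=s['frame'][170:290,230:390,::-1]; cv2.imwrite('pics/s17c.png',cv2.resize(im,None,fx=5,fy=5))
";python3 g.py 0.5343 -0.308 0.04 -180
```

```text
t 35.13 p [ 0.5419 -0.278   0.1296] yaw -179.9 J [-12.  23.  -7.  -0. -60.  12.] w 0.467 F [-0.5  0.7 -1.5]
shift [0.03   0.0076 0.0896] rot [0.    0.    0.001] len 0.095
```

View pics/w16.png

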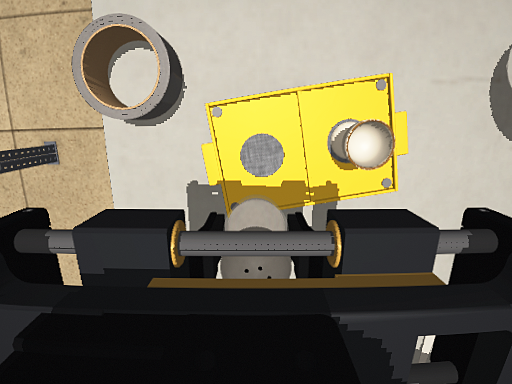

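View pics/s17c.png

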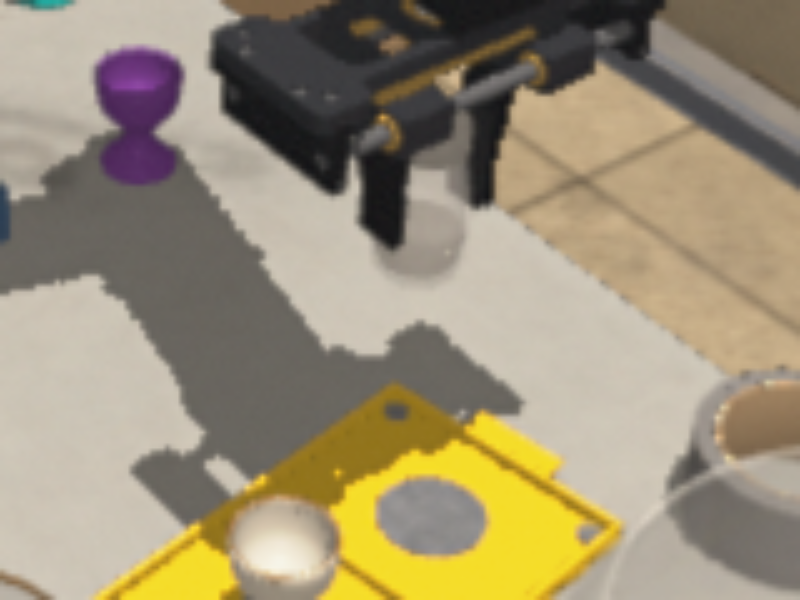

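>>> jog_arm:
  moves:
    - [1, 0.01, 0.003, 0, 0, 0, 0]
    - [1, 0.022, 0.006, 0, 0, 0, 0]
    - [1, 0.03, 0.008, 0.008, 0, 0, 0]
    - [1, 0.03, 0.008, 0.028, 0, 0, 0]
    - [1, 0.03, 0.008, 0.053, 0, 0, 0]
    - [1, 0.03, 0.008, 0.078, 0, 0, 0]
    - [1, 0.03, 0.008, 0.095, 0, 0, 0]
    - [1, 0.03, 0.008, 0.104, 0, 0, 0]
    - [1, 0.03, 0.008, 0.106, 0, 0, 0]
    - [1, 0.03, 0.008, 0.106, 0, 0, 0]

```text
time_s: 35.97
tcp_pos: [0.5338, -0.3094, 0.0233]
ee_rot: [[-0.0, -1.0, -0.001], [-1.0, 0.0, -0.0], [0.0, 0.001, -1.0]]
wrist_force: [-0.2, 0.6, -0.5]
gripper_width: 0.467
```

```bash
python3 -c "
from m import *
c=load('w16'); print(onz(c,262,155,.0045))
c=snap('wrist','w17'); s=snap('scene','s18'); im=s['frame'][200:320,230:390,::-1]; cv2.imwrite('pics/s18c.png',cv2.resize(im,None,fx=5,fy=5))
";python3 g.py 0.5342 -0.308 0.005 -180
```

```text
[ 0.53403737 -0.30841015  0.0045    ]
t 36.07 p [ 0.5349 -0.3095  0.0249] yaw -180.0 J [-15.  31. -12.   0. -47.  15.] w 0.466 F [ 0.5  0.1 -0.9]
shift [-0.0016  0.0007  0.0199] rot [-0.002 -0.001  0.   ] len 0.02
```

View pics/s18c.png

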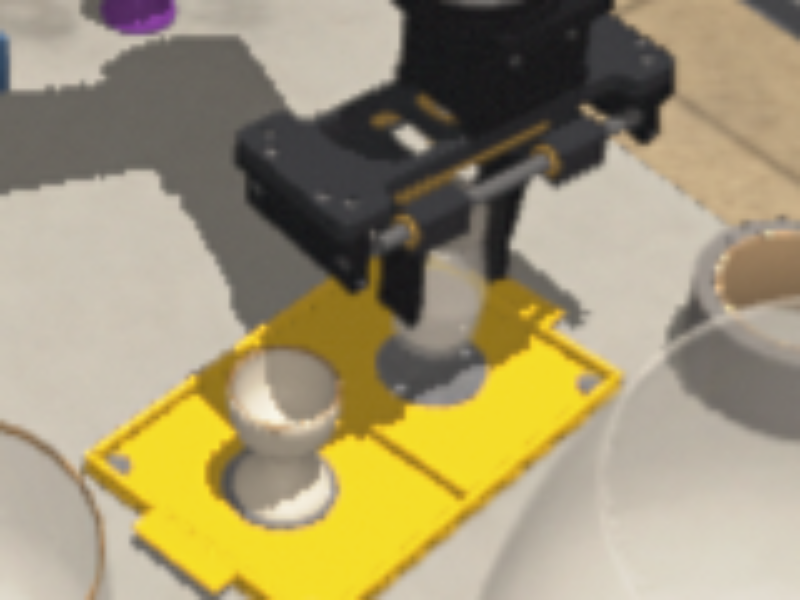

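>>> jog_arm:
  moves:
    - [1, -0.001, 0.001, 0.006, 0, 0, 0]
    - [1, -0.001, 0.001, 0.012, 0, 0, 0]
    - [1, -0.001, 0.001, 0.016, 0, 0, 0]
    - [1, -0.001, 0.001, 0.018, 0, 0, 0]
    - [1, -0.001, 0.001, 0.019, 0, 0, 0]
    - [1, -0.001, 0.001, 0.019, 0, 0, 0]
    - [1, -0.001, 0.001, 0.019, 0, 0, 0]
    - [1, -0.001, 0.001, 0.019, 0, 0, 0]
    - [1, -0.001, 0.001, 0.019, 0, 0, 0]
    - [1, -0.001, 0.001, 0.019, 0, 0, 0]

```text
time_s: 36.9
tcp_pos: [0.533, -0.308, 0.0049]
ee_rot: [[-0.0, -1.0, 0.0], [-1.0, 0.0, -0.0], [0.0, -0.0, -1.0]]
wrist_force: [0.1, 0.2, -0.9]
gripper_width: 0.471
```

```bash
python3 g.py 0.5342 -0.308 0.005 -180
```

```text
t 36.9 p [ 0.533  -0.308   0.0049] yaw 180.0 J [-15.  32. -14.   0. -45.  15.] w 0.471 F [ 0.1  0.2 -0.9]
shift [ 0.     -0.0012 -0.0001] rot [-0. -0. -0.] len 0.001
```

>>> jog_arm:
  moves:
    - [1, 0, 0, 0.0005, 0, 0, 0]
    - [1, 0, 0, 0.0005, 0, 0, 0]
    - [0.4, 0, 0, 0.0005, 0, 0, 0]
    - [0, 0, 0, 0.0005, 0, 0, 0]
    - [-0.2, 0, 0, 0.0005, 0, 0, 0]
    - [-0.4, 0, 0, 0.0005, 0, 0, 0]
    - [-0.6, 0, 0, 0.0005, 0, 0, 0]
    - [-0.8, 0, 0, 0.0005, 0, 0, 0]
    - [-1, 0, 0, 0.0005, 0, 0, 0]
    - [-1, 0, 0, 0.0005, 0, 0, 0]

```text
time_s: 37.73
tcp_pos: [0.533, -0.308, 0.0044]
ee_rot: [[-0.0, -1.0, 0.0], [-1.0, 0.0, -0.0], [0.0, -0.0, -1.0]]
wrist_force: [-0.6, 0.3, -1.2]
gripper_width: 0.872
```

>>> jog_arm:
  moves:
    - [-1, 0, 0, 0, 0, 0, 0]
    - [-1, 0, 0, -0.005, 0, 0, 0]
    - [-1, 0, 0, -0.02, 0, 0, 0]
    - [-1, 0, 0, -0.045, 0, 0, 0]
    - [-1, 0, 0, -0.075, 0, 0, 0]
    - [-1, 0, 0, -0.105, 0, 0, 0]
    - [-1, 0, 0, -0.135, 0, 0, 0]
    - [-1, 0, 0, -0.15, 0, 0, 0]
    - [-1, 0, 0, -0.15, 0, 0, 0]
    - [-1, 0, 0, -0.15, 0, 0, 0]

```text
time_s: 38.57
tcp_pos: [0.5333, -0.3079, 0.1556]
ee_rot: [[-0.0, -1.0, 0.003], [-1.0, 0.0, -0.0], [0.0, -0.003, -1.0]]
wrist_force: [-0.9, -0.0, -0.8]
gripper_width: 1.0
```

>>> jog_arm:
  moves:
    - [-1, -0.02, 0, 0, 0, 0, 0]
    - [-1, -0.06, 0.005, -0.005, 0, 0, 0]
    - [-1, -0.1, 0.01, -0.01, 0, 0, 0]
    - [-1, -0.14, 0.02, -0.015, 0, 0, 0]
    - [-1, -0.18, 0.03, -0.02, 0, 0, 0]
    - [-1, -0.22, 0.04, -0.025, 0, 0, 0]
    - [-1, -0.25, 0.05, -0.03, 0, 0, 0]
    - [-1, -0.27, 0.055, -0.03, 0, 0, 0]
    - [-1, -0.28, 0.055, -0.03, 0, 0, 0]
    - [-1, -0.28, 0.055, -0.03, 0, 0, 0]

```text
time_s: 39.4
tcp_pos: [0.4772, -0.0265, 0.1834]
ee_rot: [[0.003, -1.0, -0.002], [-1.0, -0.003, -0.0], [0.0, 0.002, -1.0]]
wrist_force: [0.1, 0.4, 0.1]
gripper_width: 0.996
```

```bash
python3 -c "
from m import *
c=snap('top','top2'); s=snap('scene','s19'); cv2.imwrite('pics/s19c.png',cv2.resize(s['frame'][110:330,110:370,::-1],None,fx=2.7,fy=2.7)); cv2.imwrite('pics/top2c.png',cv2.resize(c['frame'][130:290,95:395,::-1],None,fx=2.6,fy=2.6))
";python3 g.py 0.5342 -0.308 0.005 -180
```

```text
t 39.5 p [ 0.4777 -0.0281  0.1834] yaw -180.0 J [ 16.   8. -20.  -0. -62. -16.] w 1.001 F [-1.  -0.2 -0.3]
shift [ 0.2798 -0.0568  0.1784] rot [ 0.002 -0.001  0.   ] len 0.337
```

View pics/s19c.png

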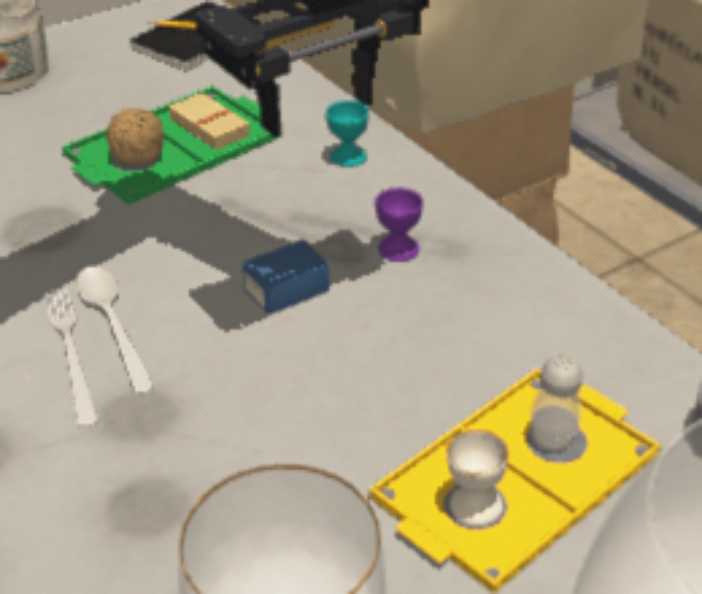

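View pics/top2c.png

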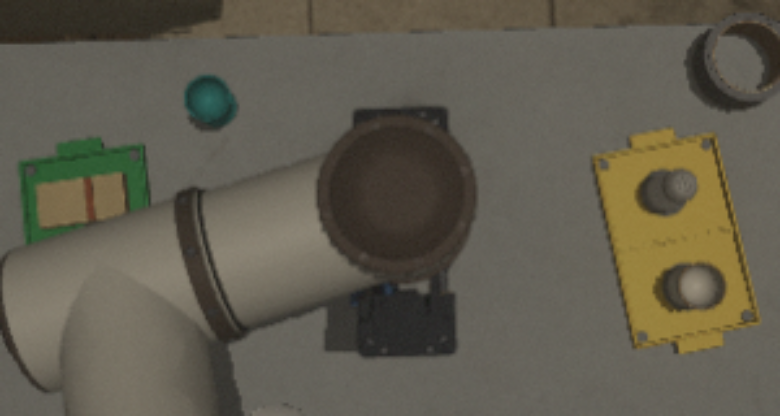

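```bash
python3 -c "
from m import *
t=load('top2'); s=load('s19')
print('shk',onz(t,357.4,200.5,.085),'cup',onz(t,360.9,240.1,.0665))
print('shk sc',onz(s,317.8,248.3,.0835),'cup sc',onz(s,110+478/2.7-.3,110+452/2.7-.3,.0665))
H,S,V=hsv(s)
m=(H>8)&(H<25)&(S>70)&(V>40); m[:,:130]=0; m[200:]=0; m[:,205:]=0;m[:140]=0
for ce,st,l in comps(s,m,100): print(ce,st, onz(s,ce[0],ce[1],.0345), onz(s,st[0]+st[2]/2-.5,st[1]+st[3]/2-.5,.0345))
cv2.imwrite('pics/s19d.png',cv2.resize(s['frame'][230:330,240:360,::-1],None,fx=6,fy=6)); cv2.imwrite('pics/s19e.png',cv2.resize(s['frame'][135:190,125:220,::-1],None,fx=8,fy=8))
"
```

```text
shk [ 0.53396627 -0.30661837  0.085     ] cup [ 0.43070032 -0.31381122  0.0665    ]
shk sc [ 0.53149346 -0.31016008  0.0835    ] cup sc [ 0.4306583  -0.32771199  0.0665    ]
[186.94295302 154.06375839] [174 145  27  19 298] [0.5270053  0.29344529 0.0345    ] [0.52733638 0.2936841  0.0345    ]
[159.40540541 160.07807808] [150 150  20  21 333] [0.44125747 0.3099961  0.0345    ] [0.44169505 0.31024401 0.0345    ]
```

View pics/s19d.png

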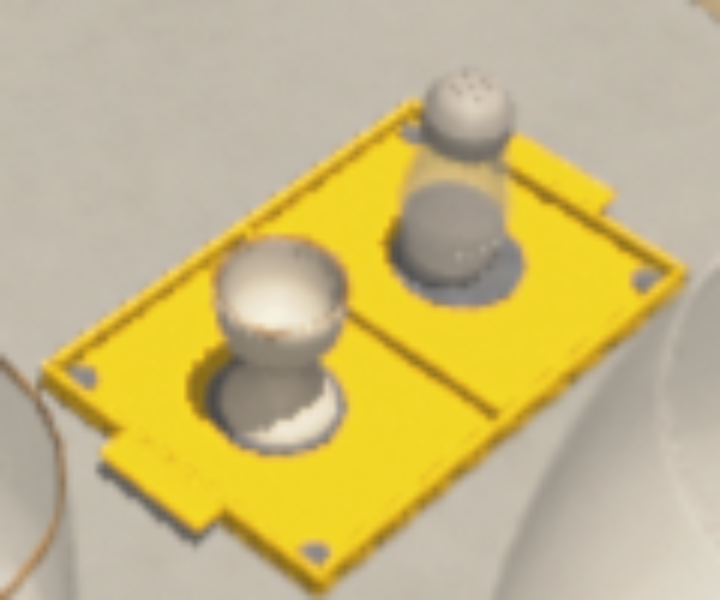

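View pics/s19e.png

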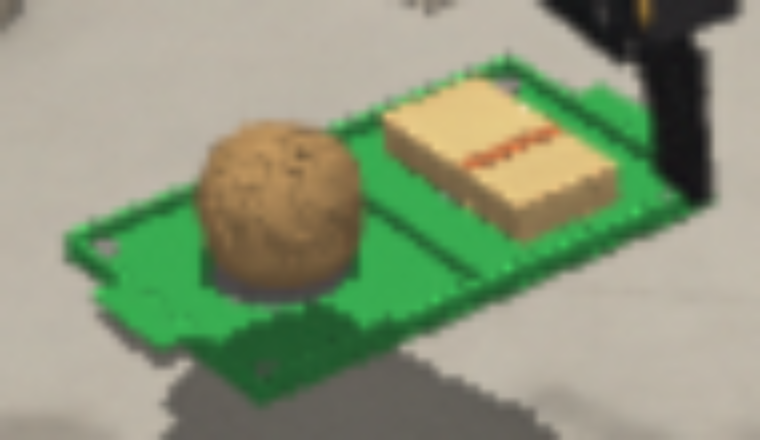

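```bash
python3 g.py 0.51 -0.25 0.18 -180
```

```text
t 39.5 p [ 0.4777 -0.0281  0.1834] yaw -180.0 J [ 16.   8. -20.  -0. -62. -16.] w 1.001 F [-1.  -0.2 -0.3]
shift [ 0.2219 -0.0323  0.0034] rot [ 0.002 -0.001  0.   ] len 0.224
```

>>> jog_arm:
  moves:
    - [-1, 0.02, -0.003, 0, 0, 0, 0]
    - [-1, 0.055, -0.009, 0, 0, 0, 0]
    - [-1, 0.09, -0.014, 0, 0, 0, 0]
    - [-1, 0.125, -0.019, 0, 0, 0, 0]
    - [-1, 0.16, -0.024, 0, 0, 0, 0]
    - [-1, 0.19, -0.029, 0, 0, 0, 0]
    - [-1, 0.21, -0.032, 0, 0, 0, 0]
    - [-1, 0.22, -0.032, 0, 0, 0, 0]
    - [-1, 0.22, -0.032, 0, 0, 0, 0]
    - [-1, 0.22, -0.032, 0, 0, 0, 0]

```text
time_s: 40.33
tcp_pos: [0.5091, -0.2488, 0.1833]
ee_rot: [[-0.002, -1.0, -0.002], [-1.0, 0.002, 0.001], [-0.001, 0.002, -1.0]]
wrist_force: [-0.1, 1.2, -0.3]
gripper_width: 0.998
```

```bash
python3 -c "
from m import *
c=snap('wrist','w18'); t=snap('top','top3'); cv2.imwrite('pics/w18c.png',cv2.resize(c['frame'][60:210,130:350,::-1],None,fx=3.6,fy=3.6)); cv2.imwrite('pics/top3c.png',cv2.resize(t['frame'][180:275,95:200,::-1],None,fx=6,fy=6))
"
```

```text
(no output)
```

View pics/w18c.png

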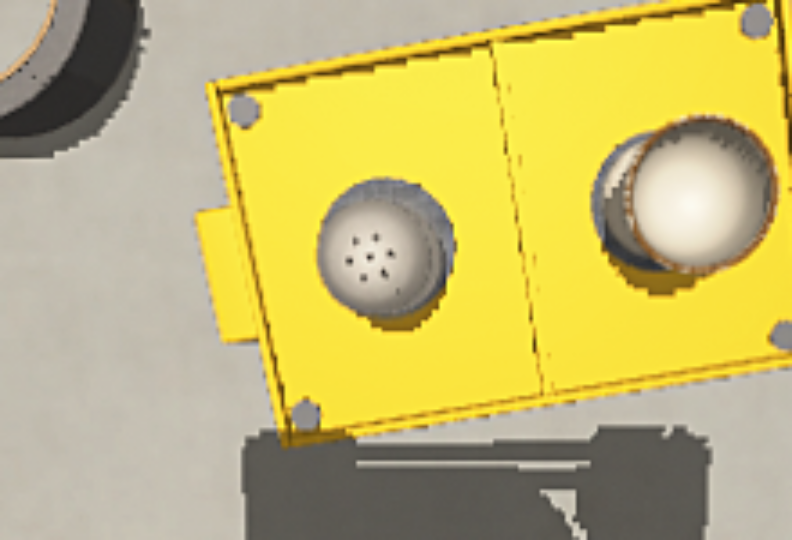

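View pics/top3c.png

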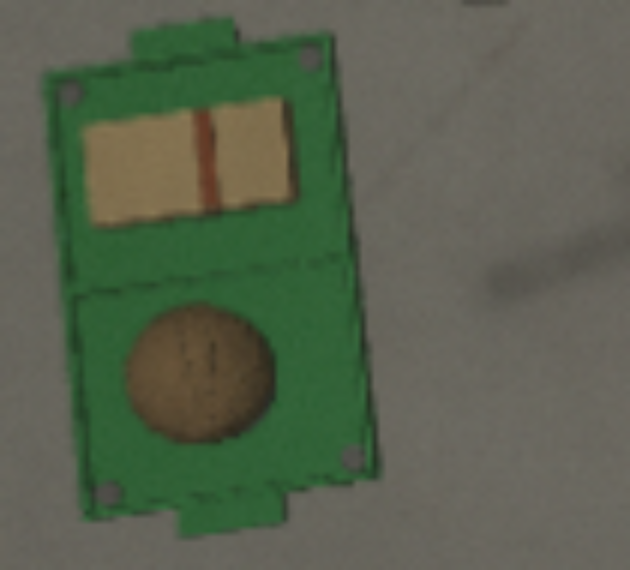

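```bash
python3 -c "
from m import *
c=load('w18'); t=load('top3')
print('shk',onz(c,232.3,130.9,.0945),onz(c,130+377/3.6-.5,60+258/3.6-.5,.082),'want .534,-.308'); print('cup',onz(c,324.5,113.7,.0665),'want .432,-.3245')
print('tags',onz(t,126.2,206.5,.0235),'ball',onz(t,127.8,241.7,.0345), 'want .543,.325 / .4397,.3132')
k=onz(c,130+385/3.6-.5,60+245/3.6-.5,.0045); print('pad est',k)
"
```

```text
shk [ 0.5332898  -0.30755131  0.0945    ] [ 0.53227401 -0.30691419  0.082     ] want .534,-.308
cup [ 0.43184702 -0.32576885  0.0665    ] want .432,-.3245
tags [0.54254125 0.3231643  0.0235    ] ball [0.44444929 0.31298947 0.0345    ] want .543,.325 / .4397,.3132
pad est [ 0.53510961 -0.30949994  0.0045    ]
```

```bash
python3 -c "
from station import *
print(finish_job(), sense()['time_s'])"
```

```text
the job is handed in; nothing more can be done
the job is handed in; nothing more can be done
```

Both kits are made up and the job was handed in at about 40 s on the clock. The ball of string and the tags are in the green tray; the egg cup and the shaker are in the yellow tray.

**Last checks** (top, scene and wrist cameras), as distance from the middle of the bay:

| Thing | Offset | Posture |
|---|---|---|
| Tags | about 1–2 mm | flat, long side along the bay's long side within about 1–2° |
| Egg cup | about 1–2 mm | upright on its pad |
| Salt shaker | about 1–2 mm | upright on its pad |
| Ball of string | about 2–5 mm along the tray's long side, depending on the view | standing on its pad; I left it there rather than risk a nudge |

I never touched the blue box, the tape or the look-alike cups, and saw no change in them. The gripper was open and well clear of everything at hand-in.

**What went wrong:** my first grasp at the tags closed above them and missed. The pictures showed the real fingertips sit about 32 mm higher than the reported tool position. The ball had therefore been gripped above its middle, though it still carried and set down well. I corrected the heights for the tags, cup and shaker grasps.

**Checks that disagreed:**
- In one oblique view the shaker's base looked a few mm off its pad, but a wrist picture from above put the shaker within 2 mm.
- One reading of the cup from the top camera was about 10 mm out. I discarded it as a badly picked pixel, since the wrist and scene views placed the cup within about 1–3 mm of the bay middle.

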